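Hang the biscuit cutter and rack the board after baking

ROBOT

A 6-joint arm with a two-finger parallel gripper is mounted at the origin on the work surface. World frame = base frame: x ahead of the robot, y to its left, z up, the work surface at z = 0. Lengths are in m, angles in rad, forces in N, time in s.
With the tool pointing down it reaches from about 0.15 to 0.775 m from the base axis. Payload 6.1 kg.
Tool frame: the origin (TCP) lies at the very end of the fingers, on their centre line; the grasp point (between the pads) lies grip_depth behind it (grip_depth is the distance from the TCP to the grasp point, in m); x points along the fingers, y is the direction in which the jaws open and shut, and the axes are right-handed (so a half turn about x gives the same grasp; the last joint's range is limited). The gripper opens to 85 mm and grips with 20 to 120 N. Pads are 22 mm wide; open, the fingers measure 114 mm over their backs; the gripper's body (76 mm by 85 mm) begins 54 mm behind the grasp point. The pads swing forward as they close: fully open they stand 13 mm farther back than shut.
Start: joints at [1.191, 0.126, -0.04, 1.405, 0, 1.571], TCP at [0.195, 0.488, 0.231] pointing down, gripper open.
Joint ranges: [-2.72, 2.72], [-0.95, 1.95], [-1.27, 1.35], [-1.78, 2.02], [-1.46, 1.47], [-3.14, 3.14]. Speed limits (rad/s): [2.39, 2.39, 3.01, 3.14, 3.14, 3.14].

INTERFACE

Orientations are given as a unit quaternion [w, x, y, z].
In Python, from bench import get_state, capture, calibration, finish_job, grip_depth gives the robot as it stands.
- The arm moves only by the tool carry_out, never from a script. Its argument "series" is a list that holds one entry, the list of rows, each a list of 6 numbers: the shift along the tool's x, y, z in units of 750 mm (1.0 is 750 mm), then the turn, a rotation vector about the tool's x, y, z in units of 360 degrees (1.0 is 360 degrees). In form: [[[dx, dy, dz, rx, ry, rz], ...]]. A call has 1 to 12 rows; each row is the pose to reach, as a shift and turn from the pose commanded when the call began, along the tool's axes at that moment, turning the shorter way round; what a row does not reach only later rows make up. A row lasts 1/8 s, in which the tool goes at most 62.5 mm and 10.7 degrees, less where a joint would pass 70% of its speed; a pose out of reach is approached as far as the arm can. A call with a number of a shift or a turn outside -1 to 1 is refused whole. A call with a gripper value outside its range is refused whole. "claw" is the closure in counts, from 0 (fully open) to 255 (shut), set as the call begins (left out, the last holds). The fingers move at their own pace and stop on an object; "squeeze" is the grip in N (left out, the last holds). Time passes only in rows, so rows that repeat a pose let the fingers close. It gives the time, the measured TCP pose, the force and the opening at its end, in the units of the state.
- get_state(): the state, without advancing time (a new reading comes with each control period).
- capture(name): name is "scene" or "top"; returns the picture (480x640x3 uint8, red, green, blue); there is no depth.
- calibration(name): a dict with "mtx" (3x3 intrinsics, pixels), "R" (3x3) and "t" (3): a world point X has camera coordinates R X + t. Camera axes: x right, y down, z forward; pixel columns grow to the right and rows downward; lengths in m; the calibration is good to about 2 mm. A picture is of the moment at which its call begins. calibration takes no time and is no camera call.
- finish_job(): hands the job in, once; it reports no verdict.
The state is a dict: "time_s": time; "qpos": joint angles; "dq": joint speeds; "tau": joint torques, N m; "position": TCP position; "ee_rot": TCP orientation; "ft_force": force on the tool from outside, world axes, zero at the start; "torque": the same for the moment, N m; "opening": finger opening in m.
Only numpy, scipy, OpenCV 4.12 (cv2) and the standard library are available. Lean on these libraries where they do the work, as an engineer would, in place of code of your own. Each camera call takes 0.05 s, during which the arm holds its last target.

TASK

Clear up after baking: hang the biscuit cutter that has a strap handle on the steel bar, with the bar through its handle and the cutter hanging free. Move the bamboo board from its draining stand into the free slot of the board rack, still on its long edge, fully down and roughly centred along the slot. Set both down gently rather than dropping them, in either order, and leave everything else where it stands.

Things in the scene. Friction and masses are not known exactly. Their poses are not given: they have to be found in the camera images.
- cutter_mid (a point): biscuit cutter with a strap handle, steel, about 0.11 kg: a round open cutter 56 mm across and 42 mm tall, standing on its cutting edge, and an inverted-U strap rising from its rim; 102 mm tall in all. The point is on its axis, 50 mm above its cutting edge; z up. The strap spans local x; the loop is open along local y. It can be gripped across the strap's two legs from above.
- cutter_handle (a point): underside of the top of the cutter's strap arch (the place that rests on the bar), 98.5 mm above the cutting edge and 48.5 mm above point cutter_mid; same axes as the cutter
- bar_mid (a point): middle of the hanging bar, on its centre line, 200 mm above the table: a level steel rod 10 mm thick along local y. Its free end, a ball 16 mm across, is 78 mm away on the -y side; on the +y side, 90 mm away, an upright steel post (22 mm thick, 212 mm tall) on a wooden foot holds it. Fixed.
- board_mid (a point): bamboo cutting board, about 0.32 kg, 200 mm long (local x), 14 mm thick (local y), 150 mm tall (z), rounded corners, two darker stripes, standing on its long edge. The point is its centre, 75 mm above its lower edge. At the start it stands in a fixed low draining stand: 12 mm base, slats 38 mm above that, 18 mm apart.
- board: the same board; origin at the middle of its lower edge, axes as above
- cutter: the same cutter; origin at the centre of its cutting edge, same axes. Strap: two upright legs 51 mm apart over their outer faces (local x), each 3 mm thick and 18 mm wide (along y), vertical from 42 to 76 mm above the cutting edge, then a round arch. Inside, the loop is 45 mm wide and 56 mm high.
- slot_floor (a point): middle of the floor of the rack's free slot, 20 mm above the table: the slot runs 140 mm along the rack's local x, is open at both ends and the top, 17 mm wide (local y) and 61 mm deep, its slats' tops rounded (6 mm radius), at 81 mm above the table. The rack is fixed.
- rack: bamboo board rack, origin on the table at its middle, base 150 x 115 x 20 mm, two slots along local x: the free one at local y = +28 mm, the other, at y = -28 mm, holds the slate
- bar_stand: stand of the hanging bar; origin on the table straight below point bar_mid, same axes
- slate: dark slate slab 170 x 12 x 100 mm tall (top 120 mm above the table) standing in the rack's other slot; origin mid lower edge; leave alone
- ring_mid (a point): plain steel ring cutter without a handle, 68 mm across, 45 mm tall; its centre; leave alone
- shaker_mid (a point): glass shaker jar with steel cap, 54 mm across, 95 mm tall; its centre; leave alone
- tin: tin, 60 mm across, 80 mm tall; origin under its centre; leave alone
- plate: plate 190 mm across with four biscuits, 50 mm tall; origin under its centre; leave alone
Not all that is in view belongs to the job. Of the things that look like the board, the middle-sized one is meant.

How it is judged:
By the outcome, as a careful person would: the job done as asked, in the order asked, and still so for the second after the job is handed in, with the robot touching nothing.
It also fails if it takes over 64 s, if anything falls off the work surface, if the arm or the gripper's body presses on something with over 40 N, if the wrist force passes 120 N, or if a joint passes its speed limit or range.

## Working session

There is one attempt and no reset: what is moved stays moved. The work goes in short steps, Python scripts to look and compute and a tool call to move; the robot and the scene stay as the last step left them, time stands still between calls to the robot, and variables do not carry over. Pictures are saved under pics/ and viewed, and the job is handed in when it is done.

Besides the shell and the picture viewer there is one more tool, called after ">>>" as name(argument=value, ...), one argument or row to a line, values as JSON. carry_out: Moves the arm, as the interface text tells. Its arguments: {"type":"object","properties":{"series":{"type":"array"},"claw":{"type":"number"},"squeeze":{"type":"number"}},"required":["series"]}

```bash
ls; mkdir -p pics; python3 - <<'E'
from bench import *
import cv2
print(get_state(), grip_depth)
for n in("scene","top"):
    im=capture(n); cv2.imwrite(f"pics/{n}0.png",im[:,:,::-1]); print(calibration(n))
E
```

```text
pics
{'time_s': 0.0, 'qpos': array([ 1.19101594e+00,  1.26398636e-01, -4.06384565e-02,  1.40541042e+00,
       -7.21236809e-06,  1.57082941e+00]), 'dq': array([ 1.37202007e-05, -7.75692014e-04, -1.49501438e-03,  5.28669568e-04,
        1.24846542e-04,  3.63201454e-04]), 'tau': array([ 2.28915756e-03, -4.35913324e+01,  3.52923989e+01,  1.72782160e-02,
        1.27556086e-04, -1.28023842e-05]), 'position': array([0.19447076, 0.4871966 , 0.23050477]), 'ee_rot': array([ 0.69428639,  0.13290482,  0.69450175, -0.13405237]), 'ft_force': array([ 0.37267566, -0.7458315 , -0.15042816]), 'torque': array([-0.03640314, -0.0234168 ,  0.03928561]), 'opening': 0.08542685254268356} 0.0187
{'mtx': array([[511.64376796,   0.        , 319.37555145],
       [  0.        , 511.64376796, 237.7602124 ],
       [  0.        ,   0.        ,   1.        ]]), 'R': array([[ 0.32621019,  0.9452841 , -0.00498821],
       [ 0.60153708, -0.21165058, -0.77029681],
       [-0.72920508,  0.24827808, -0.63766602]]), 't': array([-0.15332623, -0.21080138,  1.42906477])}
{'mtx': array([[532.29933059,   0.        , 324.2474984 ],
       [  0.        , 532.29933059, 236.94644902],
       [  0.        ,   0.        ,   1.        ]]), 'R': array([[ 0.00630541, -0.99997179,  0.00408111],
       [-0.96987908, -0.00710936, -0.24348313],
       [ 0.24350528, -0.00242292, -0.96989655]]), 't': array([-0.02315563,  0.57835069,  1.15053475])}
```

View pics/scene0.png

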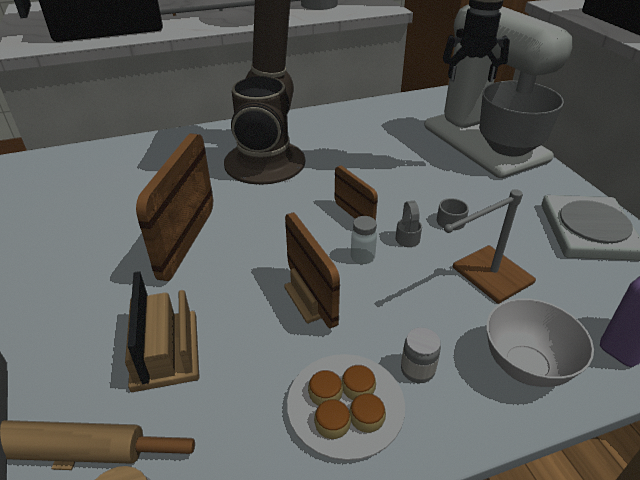

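View pics/top0.png

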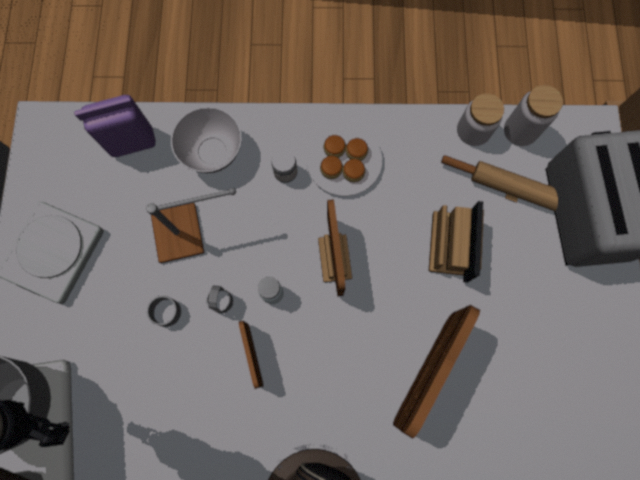

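Three board-like things, at scene pixels (178,205) large, (313,270) middle-sized and in a draining stand, and (356,193) small. The one at (313,270) fits, being middle-sized and in the stand. For the cutter, (409,225) has a strap and (453,213) is a plain ring. I'll confirm both in crops.

```bash
python3 - <<'E'
import cv2
s=cv2.imread("pics/scene0.png");t=cv2.imread("pics/top0.png")
def crop(im,x,y,w,h,k,n): cv2.imwrite(f"pics/{n}.png",cv2.resize(im[y:y+h,x:x+w],None,fx=k,fy=k,interpolation=cv2.INTER_CUBIC))
crop(s,270,150,260,180,3,"c_s1")
crop(s,110,250,120,150,4,"c_s2")
crop(t,140,170,220,150,3.6,"c_t1")
crop(t,300,180,200,130,4,"c_t2")
E
```

```text
(no output)
```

View pics/c_s1.png

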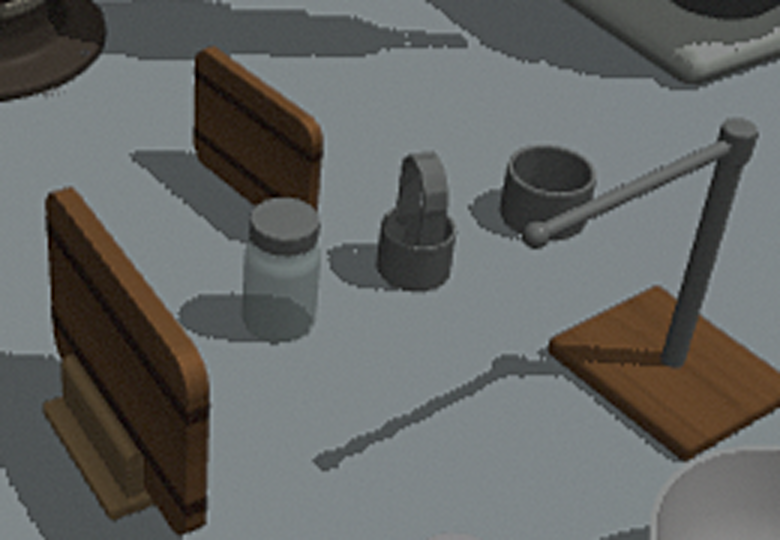

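View pics/c_s2.png

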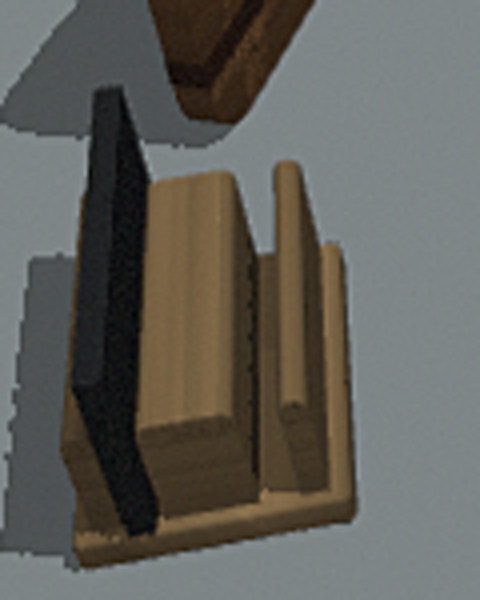

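View pics/c_t1.png

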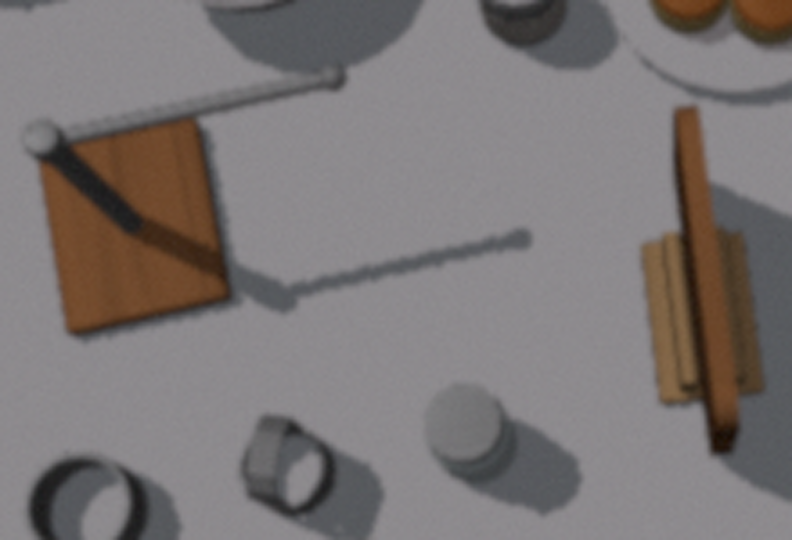

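View pics/c_t2.png

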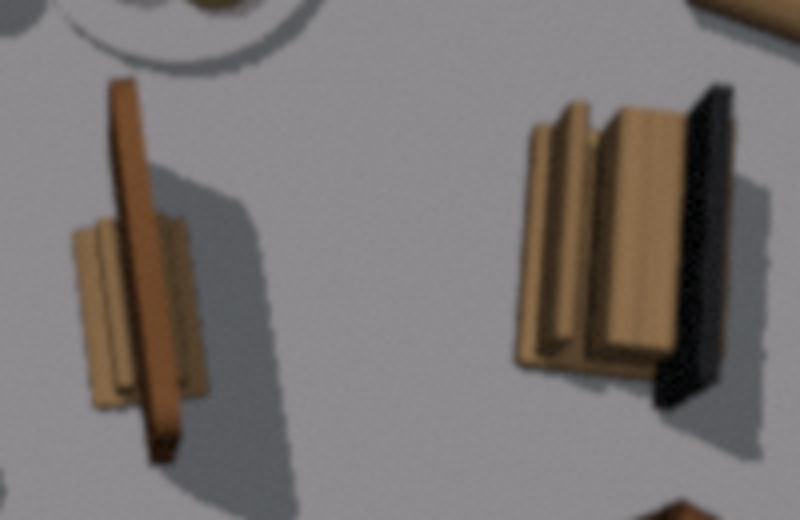

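```bash
cat > h.py <<'E'
import numpy as np, cv2
from scipy.optimize import least_squares
from scipy.spatial.transform import Rotation as Ro
from bench import *
C={n:calibration(n) for n in("scene","top")}
def proj(n,X):
    c=C[n]; p=np.atleast_2d(X)@c["R"].T+c["t"]; q=p@c["mtx"].T; return q[:,:2]/q[:,2:]
def W(p,L): # p=x,y,yaw
    L=np.atleast_2d(np.array(L,float)); c,s=np.cos(p[2]),np.sin(p[2])
    return np.c_[p[0]+c*L[:,0]-s*L[:,1],p[1]+s*L[:,0]+c*L[:,1],L[:,2]]
CR={"s1":("scene",270,150,3),"s2":("scene",110,250,4),"t1":("top",140,170,3.6),"t2":("top",300,180,4)}
def fit(picks,p0):
    def r(p):
        o=[]
        for cr,u,v,L in picks:
            n,x,y,k=CR[cr]; o.append(proj(n,W(p,L))[0]-[x+(u+.5)/k-.5,y+(v+.5)/k-.5])
        return np.ravel(o)
    s=least_squares(r,p0,loss="soft_l1"); return s.x,r(s.x).reshape(-1,2)
E
cat > fit0.py <<'E'
from h import *
rack=[("t2",537,125,(.075,.0575,.02)),("t2",519,360,(-.075,.0575,.02)),("t2",581,102,(.07,.0425,.081)),("t2",563,340,(-.07,.0425,.081)),
("s2",354,497,(.075,.0575,.02)),("s2",352,522,(.075,.0575,0)),("s2",82,568,(.075,-.0575,0)),("s2",335,245,(-.075,.0575,.02)),("s2",292,408,(.07,.0425,.081)),("s2",287,163,(-.07,.0425,.081)),
("s2",140,432,(.07,-.0185,.080)),("s2",228,418,(.07,.0185,.080))]
board=[("t2",123,81,(.095,0,.160)),("t2",164,430,(-.096,0,.160)),("t2",163,461,(-.1,0,.03)),
("s1",188,531,(.095,.0,.012)),("s1",200,375,(.098,.0,.152)),("s1",60,190,(-.096,0,.160))]
bar=[("t1",43,138,(0,.09,.212)),("t1",337,75,(0,-.078,.2)),("s1",738,132,(0,.09,.212)),("s1",537,234,(0,-.078,.2)),("s1",676,362,(0,.09,.02))]
cut=[("t1",270,420,(.0,0,.101)),("t1",290,470,(0,0,.042))]
ring=[("t1",88,505,(0,0,.045)),("s1",549,175,(0,0,.045))]
shk=[("t1",464,425,(0,0,.095)),("s1",285,222,(0,0,.095))]
cut=[("s1",425,157,(0,0,.102)),("s1",416,238,(0,0,.042)),("t1",290,470,(0,0,.042)),("t1",279,416,(.0225,0,.085)),("t1",262,502,(-.0225,0,.085))]
for n,k in dict(rack=rack,board=board,bar=bar,cut=cut,ring=ring,shk=shk).items():
    p,r=fit(k,[.5,0,-.1 if n=='cut' else .1]); print(n,p.round(4),np.degrees(p[2]).round(1)); print(r.round(1).tolist())
E
python3 fit0.py
```

```text
rack [ 0.5787 -0.3318 -0.1138] -6.5
[[-0.8, -0.5], [-0.7, 1.2], [-0.1, 0.4], [0.3, -0.1], [-0.6, 0.3], [1.8, 1.1], [-0.3, 2.4], [1.2, -1.2], [-0.5, -0.9], [-0.4, -0.2], [-1.3, 0.3], [0.4, -0.4]]
board [ 0.5446 -0.0422  0.1279] 7.3
[[-0.7, 0.1], [0.4, -0.1], [-1.1, 2.4], [1.4, 3.2], [-0.7, 1.6], [-0.9, -2.3]]
bar [0.6258 0.2488 0.2442] 14.0
[[-0.3, -1.0], [-0.5, 0.2], [0.6, -0.6], [-0.8, 2.1], [-1.1, -0.7]]
cut [ 0.4362  0.2209 -0.1607] -9.2
[[-0.3, 1.5], [-0.2, -3.6], [-1.5, -0.4], [0.0, 2.1], [0.4, -1.7]]
ring [0.4134 0.3441 0.1   ] 5.7
[[-0.6, -0.6], [-0.9, -0.3]]
shk [0.4579 0.1031 0.1   ] 5.7
[[-0.3, -0.5], [-0.4, -0.6]]
```

```bash
cat > ov.py <<'E'
from h import *
def rr(hx,z0,z1,y,r):
    P=[]
    for cx,cz,a0 in((hx-r,z1-r,0),(-hx+r,z1-r,90),(-hx+r,z0+r,180),(hx-r,z0+r,270)):
        for a in np.radians(np.linspace(a0,a0+90,6)): P.append((cx+r*np.cos(a),y,cz+r*np.sin(a)))
    return P+[P[0]]
circ=lambda r,z:[(r*np.cos(a),r*np.sin(a),z) for a in np.linspace(0,2*np.pi,30)]
def strap(y,R): return [(R,y,.042),(R,y,.076)]+[(R*np.cos(a),y,.076+(.026 if R>.024 else .0225)*np.sin(a)) for a in np.linspace(0,np.pi,16)]+[(-R,y,.076),(-R,y,.042)]
def box(x0,x1,y0,y1,z): return [(x0,y0,z),(x1,y0,z),(x1,y1,z),(x0,y1,z),(x0,y0,z)]
def board(z0=.012): return [rr(.1,z0,z0+.15,y,.014) for y in(-.007,.007)]
cut=[circ(.028,0),circ(.028,.042)]+[strap(y,.0255) for y in(-.009,.009)]
rack=[box(-.075,.075,-.0575,.0575,.02),box(-.07,.07,.0195,.0365,.02),box(-.07,.07,.0365,.0485,.075),box(-.07,.07,-.0195,.0195,.075)]
bar=[[(0,.09,.212),(0,.09,.0)],[(.005,.079,.2),(.005,-.07,.2)],[(-.005,.079,.2),(-.005,-.07,.2)],[(0,-.086,.2),(0,-.07,.2)]]
def draw(n,im,lines,crop,k,out):
    x,y,w,h=crop; o=cv2.resize(im[y:y+h,x:x+w],None,fx=k,fy=k,interpolation=cv2.INTER_CUBIC)
    for l,p,col in lines:
        for poly in l:
            q=(proj(n,W(p,poly))-[x,y]+.5)*k-.5
            cv2.polylines(o,[np.round(q*16).astype(np.int32)],False,col,1,cv2.LINE_AA,4)
    cv2.imwrite(out,o)
E
cat > o1.py <<'E'
from ov import *
import sys
s=cv2.imread("pics/scene0.png");t=cv2.imread("pics/top0.png")
g=(0,255,0)
exec(open("poses.py").read())
L=[(board(),B,g),(cut,K,g),(rack,R,g),(bar,H,g)]
v=sys.argv[1]
draw("scene",s,L,(270,150,260,180),3,f"pics/o_s1{v}.png")
draw("scene",s,L,(110,250,120,150),4,f"pics/o_s2{v}.png")
draw("top",t,L,(140,170,220,150),3.6,f"pics/o_t1{v}.png")
draw("top",t,L,(300,180,200,130),4,f"pics/o_t2{v}.png")
E
cat > poses.py <<'E'
R=(.5787,-.3318,-.1138);B=(.5446,-.0422,.1279);H=(.6258,.2488,.2442);K=(.4362,.2209,-.1607)
E
python3 o1.py a
```

```text
(no output)
```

View pics/o_s1a.png

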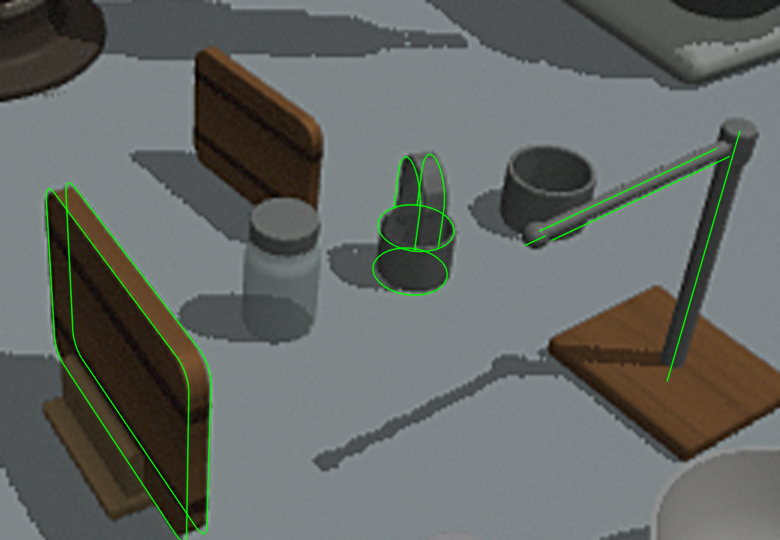

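View pics/o_s2a.png

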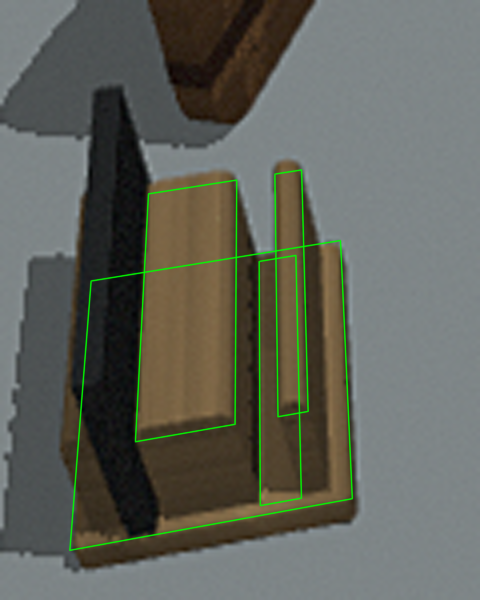

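View pics/o_t1a.png

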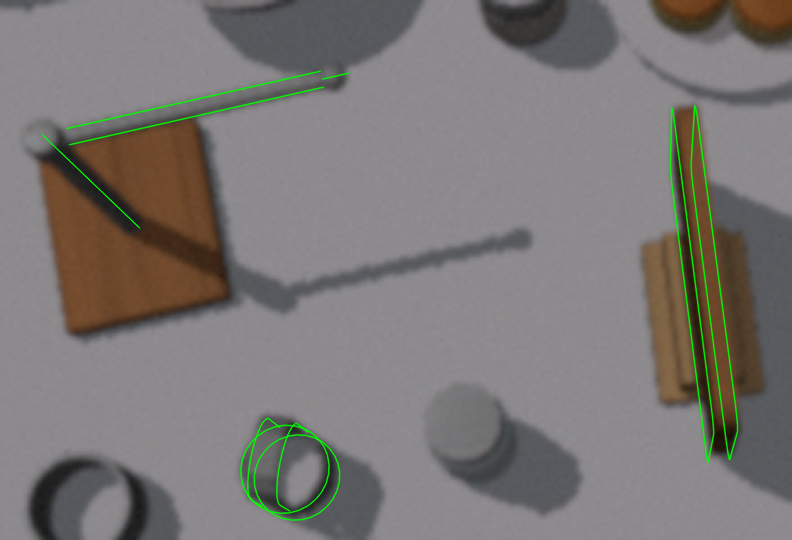

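View pics/o_t2a.png

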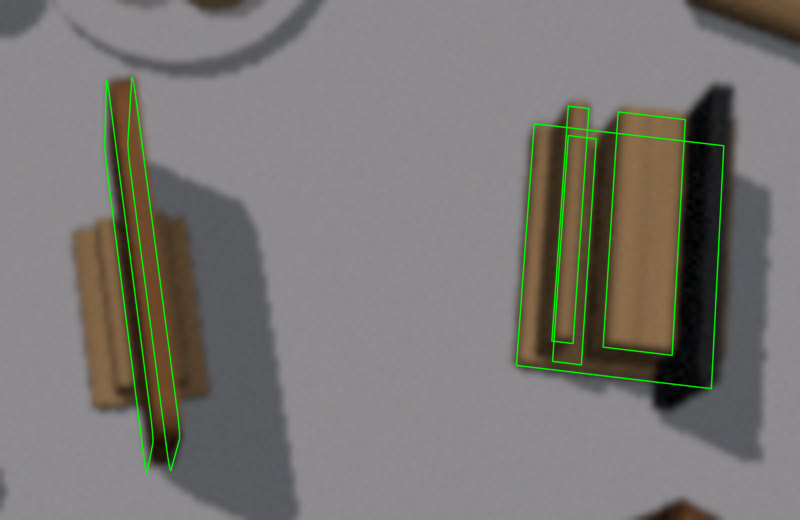

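```bash
cat > o2.py <<'E'
from ov import *
s=cv2.imread("pics/scene0.png");t=cv2.imread("pics/top0.png")
def zoom(K,v):
    draw("scene",s,[(cut,K,(0,255,0))],(390,190,40,62),9,"pics/_a.png");draw("scene",s,[],(390,190,40,62),9,"pics/_b.png")
    draw("top",t,[(cut,K,(0,255,0))],(200,275,40,45),9,"pics/_c.png");draw("top",t,[],(200,275,40,45),9,"pics/_d.png")
    I=[cv2.imread(f"pics/_{c}.png") for c in "abcd"]
    a=np.hstack(I[:2]);b=np.hstack(I[2:]); 
    b=cv2.copyMakeBorder(b,0,a.shape[0]-b.shape[0],0,0,cv2.BORDER_CONSTANT); o=np.hstack([a,b]); o=cv2.convertScaleAbs(o,alpha=1.6)
    cv2.imwrite(f"pics/z{v}.png",cv2.resize(o,None,fx=.55,fy=.55,interpolation=cv2.INTER_AREA))
import sys; zoom(eval(sys.argv[1]),sys.argv[2])
E
python3 o2.py "(.4375,.2225,-.3)" a
```

```text
(no output)
```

View pics/za.png

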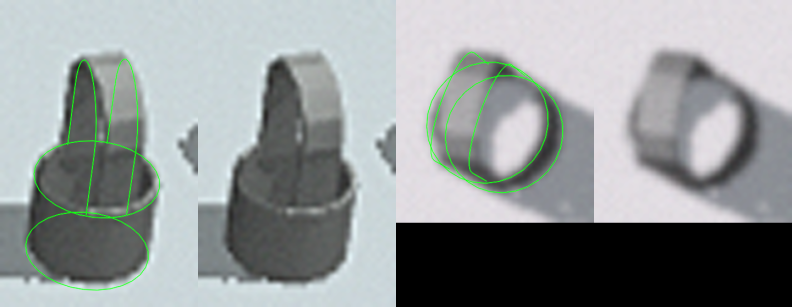

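```bash
python3 o2.py "(.4375,.2235,-.02)" b;python3 o2.py "(.4375,.2235,-.12)" c; python3 - <<'E'
import cv2,numpy as np
cv2.imwrite('pics/zbc.png',np.vstack([cv2.imread('pics/z%s.png'%c)[:290] for c in 'bc']))
E
```

```text
(no output)
```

View pics/zbc.png

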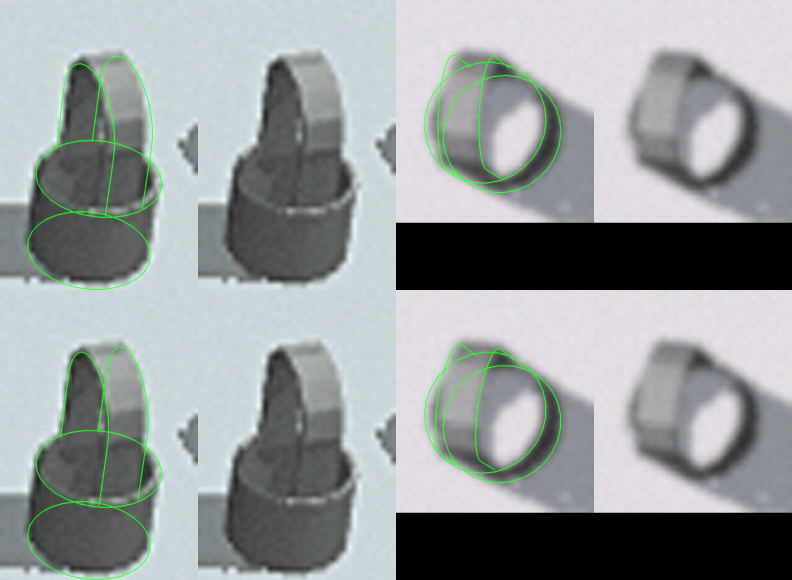

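```bash
cat > fit1.py <<'E'
src=open('fit0.py').read().split('for n,k')[0]; exec(src)
obj=dict(rack=rack,board=board,bar=bar,ring=ring,shk=shk)
obj['cut']=[("s1",425,157,(0,0,.102)),("s1",417,228,(0,0,.042)),("t1",288,466,(0,0,.042))]
N=list(obj)
def r(v):
    b={"scene":v[:2],"top":v[2:4]}; o=[v[:4]/1.0]
    for i,n in enumerate(N):
        p=v[4+3*i:7+3*i]
        for cr,u,w,L in obj[n]:
            c,x,y,k=CR[cr]; o.append(proj(c,W(p,L))[0]+b[c]-[x+(u+.5)/k-.5,y+(w+.5)/k-.5])
        if n in('cut','ring','shk'): o.append([(p[2]+.07)*100])
    return np.concatenate([np.ravel(a) for a in o])
v0=np.r_[np.zeros(4),np.tile([.5,0,.1],len(N))]
s=least_squares(r,v0,loss='soft_l1'); print(s.x[:4].round(2),s.cost)
for i,n in enumerate(N): print(n,s.x[4+3*i:7+3*i].round(4))
E
python3 fit1.py
```

```text
[ 0.33  0.09  0.55 -0.31] 19.800745358597926
rack [ 0.5782 -0.3318 -0.116 ]
board [ 0.5438 -0.0418  0.1261]
bar [0.6249 0.2493 0.2441]
ring [ 0.4125  0.3446 -0.07  ]
shk [ 0.457   0.1035 -0.07  ]
cut [ 0.4363  0.2208 -0.07  ]
```

```bash
cat > mv.py <<'E'
from h import *
def tgt(yaw): # tool x down, tool y along (cos yaw, sin yaw)
    x=np.array([0,0,-1.]);y=np.array([np.cos(yaw),np.sin(yaw),0]);return np.c_[x,y,np.cross(x,y)]
def R0():
    q=get_state()["ee_rot"];return Ro.from_quat([q[1],q[2],q[3],q[0]]).as_matrix()
def rows(wps,p0=None,Rm=None):
    s=get_state();p0=s["position"] if p0 is None else np.array(p0);Rm=R0() if Rm is None else Rm
    for x,y,z,yaw in wps:
        d=Rm.T@(np.array([x,y,z])-p0)/.75
        c=[]
        for k in(0,np.pi):
            rv=Ro.from_matrix(Rm.T@tgt(yaw+k)).as_rotvec()/(2*np.pi);c.append(rv)
        rv=min(c,key=np.linalg.norm)
        print([round(float(a),4) for a in [*d,*rv]], round(np.linalg.norm(d)*750),"mm",round(np.linalg.norm(rv)*360),"deg")
def st():
    s=get_state();Rm=R0();print(round(s["time_s"],2),s["position"].round(4),"F",s["ft_force"].round(2),"op",round(s["opening"],4),"q",s["qpos"].round(2));print("toolx",Rm[:,0].round(3),"yaw",np.arctan2(Rm[1,1],Rm[0,1]).round(3))
E
python3 - <<'E'
from mv import *
st(); rows([(.437,.222,.18,-.07),(.437,.222,.043,-.07)])
E
```

```text
0.1 [0.1945 0.4872 0.2306] F [ 0.37 -0.24  0.57] op 0.0855 q [ 1.19  0.13 -0.04  1.41 -0.    1.57]
toolx [-0.001 -0.001 -1.   ] yaw 1.191
[0.0678, -0.2085, 0.4314, 0.2007, 0.0002, 0.0002] 363 mm 72 deg
[0.2504, -0.2082, 0.4314, 0.2007, 0.0002, 0.0002] 405 mm 72 deg
```

>>> carry_out(
  series=[
    [[0.02,-0.06,0.13,0.05,0,0],[0.04,-0.12,0.25,0.1,0,0],[0.068,-0.17,0.35,0.15,0,0],[0.068,-0.2085,0.4314,0.2,0,0],[0.068,-0.2085,0.4314,0.2,0,0],[0.068,-0.2085,0.4314,0.2,0,0],[0.068,-0.2085,0.4314,0.2,0,0],[0.068,-0.2085,0.4314,0.2,0,0],[0.068,-0.2085,0.4314,0.2,0,0],[0.068,-0.2085,0.4314,0.2,0,0]],
  ],
  claw=0,
  squeeze=30,
)

```text
time_s: 1.35
position: [0.4368, 0.223, 0.1804]
ee_rot: [0.484, 0.516, 0.484, -0.515]
ft_force: [-0.3, -0.3, -0.2]
opening: 0.0855
```

```bash
python3 - <<'E'
from mv import *
from ov import *
s=capture("scene")[:,:,::-1].copy();t=capture("top")[:,:,::-1].copy()
st()
p=get_state()["position"]
for n,im in(("scene",s),("top",t)): print(n,proj(n,p))
draw("scene",s,[],(360,130,130,130),5,"pics/a_s.png");draw("top",t,[],(160,230,120,120),5,"pics/a_t.png")
cv2.imwrite("pics/a.png",cv2.resize(np.hstack([cv2.resize(cv2.imread("pics/a_s.png"),(600,600)),cv2.imread("pics/a_t.png")]),(800,400)))
rows([(.437,.222,.1,-.07),(.437,.222,.043,-.07)])
E
```

```text
1.45 [0.4369 0.2229 0.1804] F [-0.02  0.4  -0.14] op 0.0857 q [ 0.47  0.07 -0.22  1.29 -0.    2.11]
toolx [ 0.  0. -1.] yaw -0.064
scene [[416.24770781 172.44400761]]
top [[204.8678347  290.67249256]]
[0.1072, 0.0002, 0.0011, 0.001, -0.0, -0.0] 80 mm 0 deg
[0.1832, 0.0002, 0.0012, 0.001, -0.0, -0.0] 137 mm 0 deg
```

View pics/a.png

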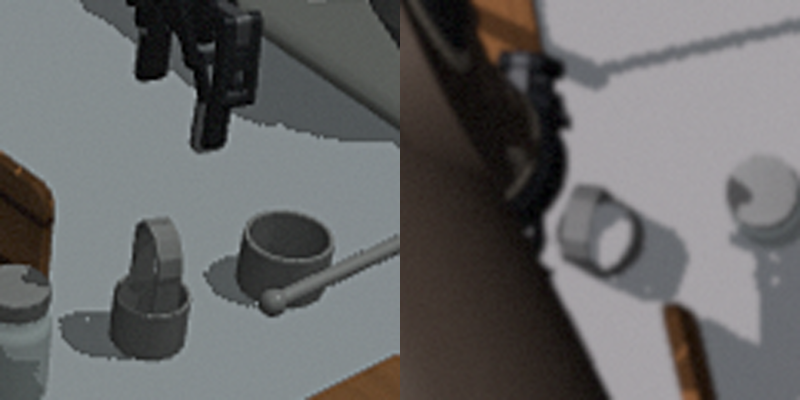

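>>> carry_out(
  series=[
    [[0.04,0,0.001,0,0,0],[0.08,0,0.001,0,0,0],[0.11,0,0.001,0,0,0],[0.135,0,0.001,0,0,0],[0.16,0,0.001,0,0,0],[0.175,0,0.001,0,0,0],[0.183,0,0.001,0,0,0],[0.183,0,0.001,0,0,0]],
  ],
)

```text
time_s: 2.45
position: [0.437, 0.2217, 0.0431]
ee_rot: [-0.483, -0.516, -0.483, 0.516]
ft_force: [0.2, 0.8, 0.3]
opening: 0.0854
```

```bash
python3 - <<'E'
from mv import *
from ov import *
s=capture("scene")[:,:,::-1].copy()
st()
draw("scene",s,[],(370,150,100,110),6,"pics/b_s.png")
E
```

```text
2.5 [0.4373 0.2218 0.0434] F [-0.12  0.94  0.11] op 0.0854 q [ 0.47  0.13 -0.45  0.98  0.    2.11]
toolx [ 0.  0. -1.] yaw -0.065
```

View pics/b_s.png

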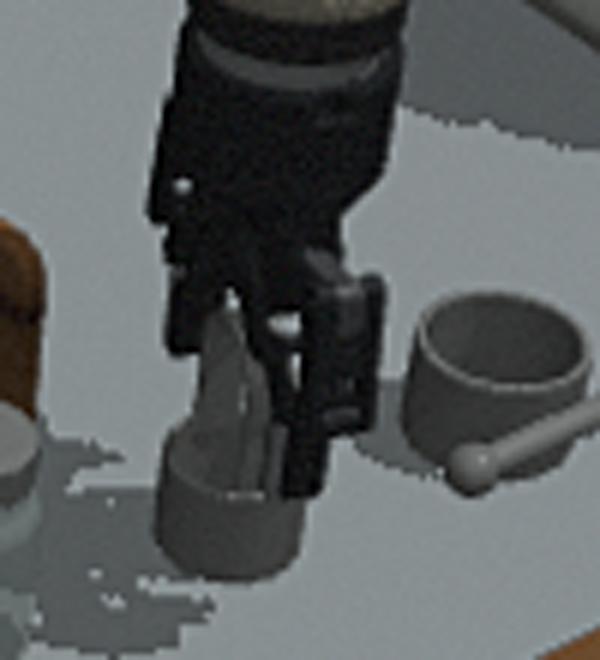

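>>> carry_out(
  series=[
    [[0,0,0.0033,0,0,0],[0,0,0.0033,0,0,0],[0,0,0.0033,0,0,0],[0,0,0.0033,0,0,0],[0,0,0.0033,0,0,0],[0,0,0.0033,0,0,0],[0,0,0.0033,0,0,0],[0,0,0.0033,0,0,0]],
  ],
  claw=200,
  squeeze=25,
)

```text
time_s: 3.5
position: [0.4371, 0.2192, 0.0437]
ee_rot: [0.483, 0.516, 0.483, -0.516]
ft_force: [-1.7, -0.9, 5.9]
opening: 0.052
```

```bash
python3 - <<'E'
from mv import *
from ov import *
s=capture("scene")[:,:,::-1].copy()
st()
draw("scene",s,[],(370,150,100,110),6,"pics/b_s2.png")
p=get_state()["position"]
rows([(p[0],p[1],.24,-.065)])
E
```

```text
3.55 [0.4371 0.2192 0.0437] F [-2.17 -2.04  5.05] op 0.0515 q [ 0.46  0.13 -0.46  0.98 -0.    2.1 ]
toolx [ 0.001  0.    -1.   ] yaw -0.066
[-0.2617, 0.0002, -0.0001, -0.0001, -0.0, -0.0001] 196 mm 0 deg
```

View pics/b_s2.png

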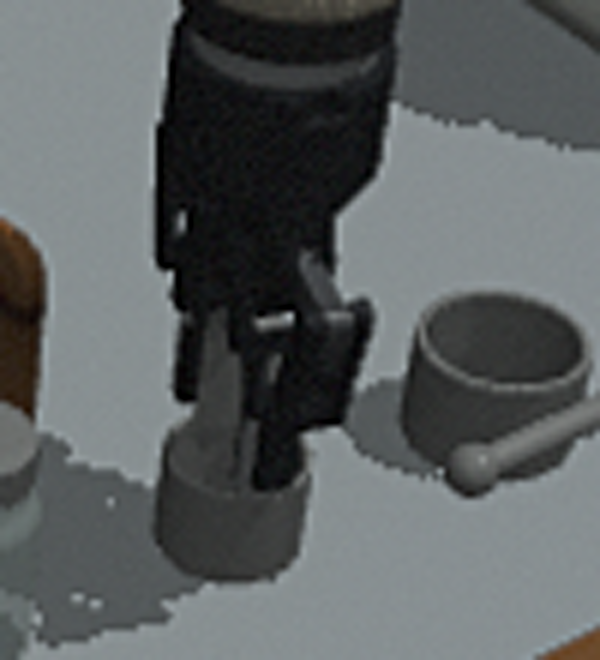

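>>> carry_out(
  series=[
    [[-0.01,0,0,0,0,0],[-0.025,0,0,0,0,0],[-0.05,0,0,0,0,0],[-0.08,0,0,0,0,0],[-0.11,0,0,0,0,0],[-0.14,0,0,0,0,0],[-0.16,0,0,0,0,0],[-0.17,0,0,0,0,0],[-0.17,0,0,0,0,0]],
  ],
  squeeze=40,
)

```text
time_s: 4.68
position: [0.437, 0.2192, 0.1707]
ee_rot: [0.483, 0.516, 0.483, -0.516]
ft_force: [0.0, -0.2, -2.5]
opening: 0.0513
```

```bash
python3 - <<'E'
from mv import *
from ov import *
s=capture("scene")[:,:,::-1].copy()
st()
draw("scene",s,[],(350,70,130,150),4,"pics/c_s.png")
H=(.6249,.2493,.2441)
u=lambda l,z:(*W(H,[(0,l,z)])[0],H[2])
p=get_state()["position"]
rows([(.55,.10,.172,.1),u(-.13,.166),u(-.115,.166)])
E
```

```text
4.72 [0.4368 0.2191 0.1701] F [-0.12 -0.85 -0.8 ] op 0.0514 q [ 0.46  0.06 -0.24  1.27 -0.    2.1 ]
toolx [-0. -0. -1.] yaw -0.066
[-0.0025, 0.161, 0.1486, -0.0264, 0.0, 0.0001] 164 mm 9 deg
[0.0054, 0.3005, 0.1085, -0.0493, 0.0, 0.0001] 240 mm 18 deg
[0.0054, 0.2944, 0.0894, -0.0493, 0.0, 0.0001] 231 mm 18 deg
```

View pics/c_s.png

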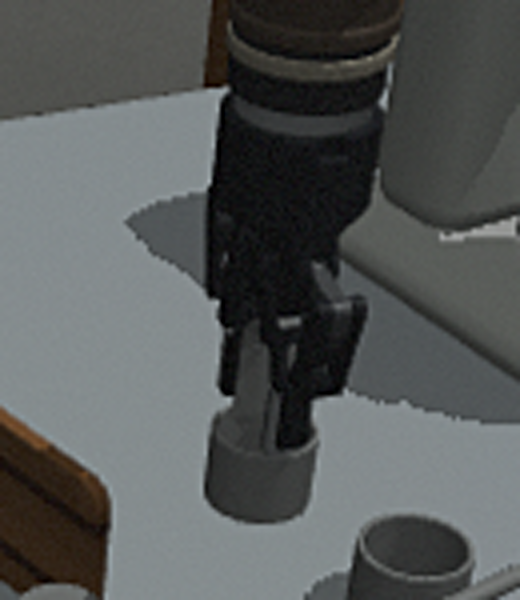

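>>> carry_out(
  series=[
    [[0,0.035,0.04,-0.005,0,0],[0,0.08,0.08,-0.012,0,0],[0,0.125,0.12,-0.02,0,0],[0,0.165,0.15,-0.026,0,0],[0.002,0.21,0.14,-0.033,0,0],[0.004,0.25,0.126,-0.041,0,0],[0.005,0.28,0.115,-0.047,0,0],[0.0054,0.3,0.1085,-0.0493,0,0],[0.0054,0.3,0.1085,-0.0493,0,0],[0.0054,0.3,0.1085,-0.0493,0,0],[0.0054,0.3,0.1085,-0.0493,0,0]],
  ],
)

```text
time_s: 6.1
position: [0.6554, 0.1231, 0.1666]
ee_rot: [0.557, 0.435, 0.557, -0.436]
ft_force: [0.5, 0.3, -1.3]
opening: 0.0512
```

```bash
cat > look.py <<'E'
from mv import *
from ov import *
import sys
def look(v,a=(420,130,130,150),b=(130,150,220,170)):
    s=capture("scene")[:,:,::-1].copy();t=capture("top")[:,:,::-1].copy()
    draw("scene",s,[],a,4,"pics/_a.png");draw("top",t,[],b,3,"pics/_b.png")
    A=cv2.imread("pics/_a.png");B=cv2.imread("pics/_b.png");h=max(A.shape[0],B.shape[0])
    f=lambda I:cv2.copyMakeBorder(I,0,h-I.shape[0],0,0,cv2.BORDER_CONSTANT)
    o=np.hstack([f(A),f(B)]);o=cv2.convertScaleAbs(o,alpha=1.4);k=min(1,800/o.shape[1],600/o.shape[0]);print("scale",k)
    cv2.imwrite(f"pics/{v}.png",cv2.resize(o,None,fx=k,fy=k,interpolation=cv2.INTER_AREA)); st()
E
python3 -c "
from look import *
look('d1')"
```

```text
scale 0.6779661016949152
6.2 [0.6557 0.1231 0.1668] F [-0.04 -0.17 -0.49] op 0.0511 q [ 0.19  0.4   0.18  1.35 -0.    1.51]
toolx [ 0.  0. -1.] yaw 0.244
```

View pics/d1.png

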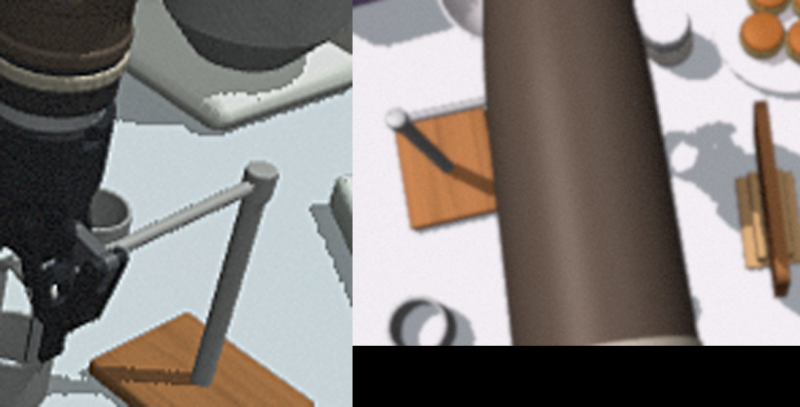

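```bash
python3 - <<'E'
from look import *
s=capture("scene")[:,:,::-1].copy()
p=get_state()["position"]
cz=[[(a,b,c+p[2]-.0437) for a,b,c in l] for l in cut]
K=(p[0],p[1],.244)
s=cv2.convertScaleAbs(s,alpha=1.5)
draw("scene",s,[],(380,150,150,150),5,"pics/d2.png")
draw("scene",s,[(cz,K,(0,255,0)),(bar,(.6249,.2493,.2441),(0,0,255))],(380,150,150,150),5,"pics/d3.png")
cv2.imwrite("pics/d4.png",cv2.resize(np.hstack([cv2.imread("pics/d2.png"),cv2.imread("pics/d3.png")]),(800,400),interpolation=cv2.INTER_AREA))
E
```

```text
(no output)
```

View pics/d4.png

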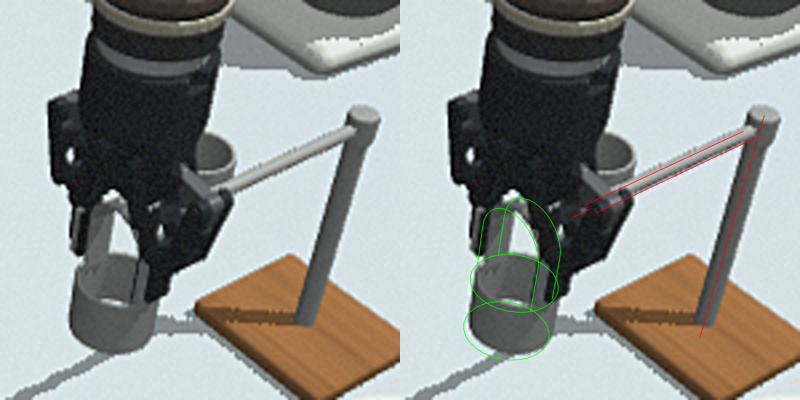

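```bash
python3 - <<'E'
from look import *
H=(.6249,.2493,.2441)
f=lambda P:((proj("scene",P)-[380,150]+.5)*5*400/750).round(0)
for l in(0.079,-.078,-.13):print(l,f(W(H,[(0,l,.2)])))
p=get_state()["position"];print(f(p+[0,0,.0548]),f(p+[0,0,.0333]),W(H,[(0,-.13,.2)]))
E
```

```text
0.079 [[349. 135.]]
-0.078 [[182. 213.]]
-0.13 [[121. 242.]]
[[125. 214.]] [[121. 241.]] [[0.6563188  0.12315382 0.2       ]]
```

>>> carry_out(
  series=[
    [[0,0,-0.012,0,0,0],[0,0,-0.024,0,0,0],[0,0,-0.036,0,0,0],[0,0,-0.048,0,0,0],[0,0,-0.06,0,0,0],[0,0,-0.072,0,0,0],[0,0,-0.084,0,0,0],[0,0,-0.093,0,0,0],[0,0,-0.093,0,0,0]],
  ],
)

```text
time_s: 7.38
position: [0.6391, 0.1914, 0.1665]
ee_rot: [0.557, 0.435, 0.557, -0.435]
ft_force: [0.7, -0.5, -1.2]
opening: 0.0513
```

```bash
python3 - <<'E'
from look import *
s=capture("scene")[:,:,::-1].copy()
s=cv2.convertScaleAbs(s,alpha=1.5)
draw("scene",s,[],(390,150,130,120),6,"pics/e1.png");st()
E
```

```text
7.42 [0.6392 0.1911 0.1665] F [-0.75 -0.99 -1.42] op 0.0518 q [ 0.29  0.41  0.18  1.35 -0.    1.62]
toolx [ 0. -0. -1.] yaw 0.244
```

View pics/e1.png

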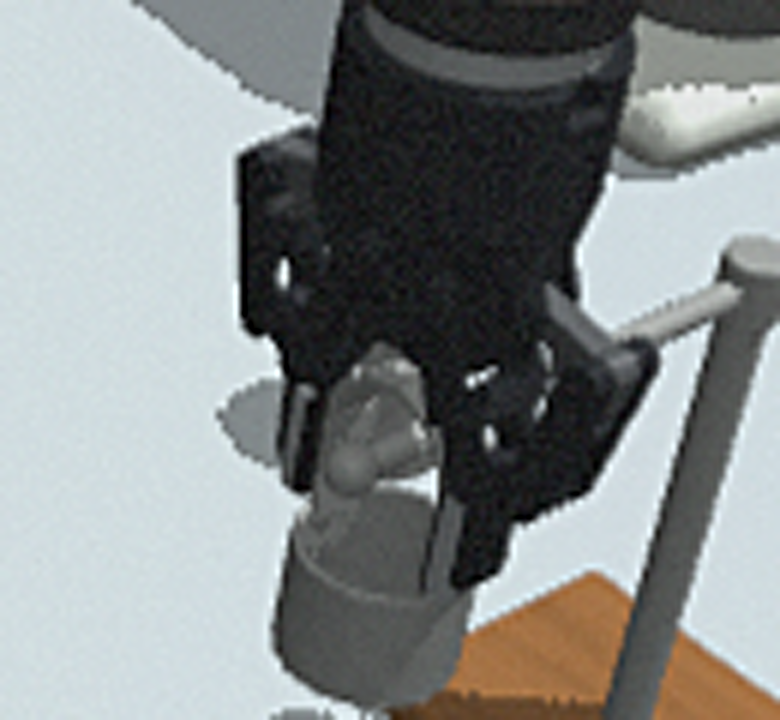

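>>> carry_out(
  series=[
    [[0,0,-0.012,0,0,0],[0,0,-0.024,0,0,0],[0,0,-0.036,0,0,0],[0,0,-0.048,0,0,0],[0,0,-0.053,0,0,0],[0.004,0,-0.053,0,0,0],[0.008,0,-0.053,0,0,0],[0.012,0,-0.053,0,0,0],[0.012,0,-0.053,0,0,0]],
  ],
)

```text
time_s: 8.55
position: [0.6295, 0.2291, 0.157]
ee_rot: [0.557, 0.435, 0.557, -0.436]
ft_force: [-1.3, 1.0, -2.1]
opening: 0.0512
```

>>> carry_out(
  series=[
    [[0.001,0,0,0,0,0],[0.002,0,0,0,0,0],[0.003,0,0,0,0,0],[0.004,0,0,0,0,0],[0.005,0,0,0,0,0],[0.005,0,0,0,0,0]],
  ],
)

```text
time_s: 9.3
position: [0.6296, 0.2295, 0.1536]
ee_rot: [0.557, 0.435, 0.557, -0.435]
ft_force: [0.3, 0.8, -1.0]
opening: 0.0511
```

```bash
python3 - <<'E'
from look import *
s=capture("scene")[:,:,::-1].copy()
s=cv2.convertScaleAbs(s,alpha=1.5)
draw("scene",s,[],(390,150,130,120),6,"pics/e2.png");st()
E
```

```text
9.35 [0.6296 0.2295 0.1537] F [-1.01  0.46 -1.14] op 0.0512 q [ 0.35  0.41  0.17  1.32 -0.    1.68]
toolx [-0. -0. -1.] yaw 0.244
```

View pics/e2.png

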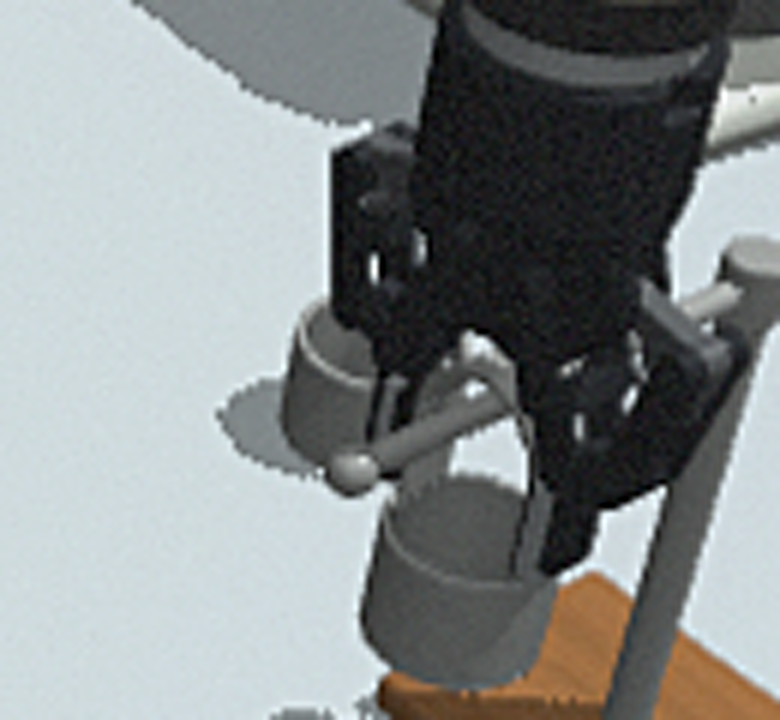

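>>> carry_out(
  series=[
    [[0.001,0,0,0,0,0],[0.002,0,0,0,0,0],[0.003,0,0,0,0,0],[0.004,0,0,0,0,0],[0.004,0,0,0,0,0]],
  ],
)

```text
time_s: 9.98
position: [0.6296, 0.2295, 0.1506]
ee_rot: [0.557, 0.435, 0.557, -0.435]
ft_force: [0.6, -0.5, -1.5]
opening: 0.0509
```

```bash
python3 -c "
from look import *
st()
for i in range(3): st()"
```

```text
9.97 [0.6296 0.2295 0.1506] F [ 0.6  -0.46 -1.48] op 0.0509 q [ 0.35  0.41  0.16  1.32 -0.    1.68]
toolx [-0. -0. -1.] yaw 0.244
9.97 [0.6296 0.2295 0.1506] F [ 0.6  -0.46 -1.48] op 0.0509 q [ 0.35  0.41  0.16  1.32 -0.    1.68]
toolx [-0. -0. -1.] yaw 0.244
9.97 [0.6296 0.2295 0.1506] F [ 0.6  -0.46 -1.48] op 0.0509 q [ 0.35  0.41  0.16  1.32 -0.    1.68]
toolx [-0. -0. -1.] yaw 0.244
9.97 [0.6296 0.2295 0.1506] F [ 0.6  -0.46 -1.48] op 0.0509 q [ 0.35  0.41  0.16  1.32 -0.    1.68]
toolx [-0. -0. -1.] yaw 0.244
```

>>> carry_out(
  series=[
    [[0.0005,0,0,0,0,0],[0.001,0,0,0,0,0],[0.0015,0,0,0,0,0],[0.002,0,0,0,0,0]],
  ],
)

```text
time_s: 10.48
position: [0.6298, 0.2296, 0.1498]
ee_rot: [0.557, 0.436, 0.557, -0.435]
ft_force: [-1.7, -1.2, 3.5]
opening: 0.0512
```

>>> carry_out(
  series=[
    [[0.0005,0,0,0,0,0],[0.001,0,0,0,0,0],[0.001,0,0,0,0,0]],
  ],
)

```text
time_s: 10.85
position: [0.6298, 0.2296, 0.1497]
ee_rot: [0.557, 0.436, 0.557, -0.435]
ft_force: [-2.1, -0.8, 6.4]
opening: 0.0513
```

>>> carry_out(
  series=[
    [[-0.0008,0,0,0,0,0],[-0.0008,0,0,0,0,0]],
  ],
)

```text
time_s: 11.1
position: [0.6298, 0.2295, 0.1498]
ee_rot: [0.557, 0.436, 0.557, -0.435]
ft_force: [-1.7, -0.3, 5.4]
opening: 0.0512
```

>>> carry_out(
  series=[
    [[0,0,0,0,0,0],[0,0,0,0,0,0],[0,0,0,0,0,0],[0,0,0,0,0,0],[0,0,0,0,0,0],[0,0,0,0,0,0],[0,0,0,0,0,0],[0,0,0,0,0,0]],
  ],
  claw=0,
)

```text
time_s: 12.1
position: [0.6296, 0.2295, 0.1491]
ee_rot: [0.557, 0.435, 0.557, -0.435]
ft_force: [-0.3, 0.8, 0.8]
opening: 0.0858
```

```bash
python3 - <<'E'
from look import *
s=capture("scene")[:,:,::-1].copy()
s=cv2.convertScaleAbs(s,alpha=1.5)
draw("scene",s,[],(390,150,130,120),6,"pics/e3.png");st()
E
```

```text
12.15 [0.6296 0.2295 0.1491] F [ 0.15 -0.06 -1.15] op 0.0856 q [ 0.35  0.41  0.16  1.31 -0.    1.68]
toolx [ 0.  0. -1.] yaw 0.244
```

View pics/e3.png

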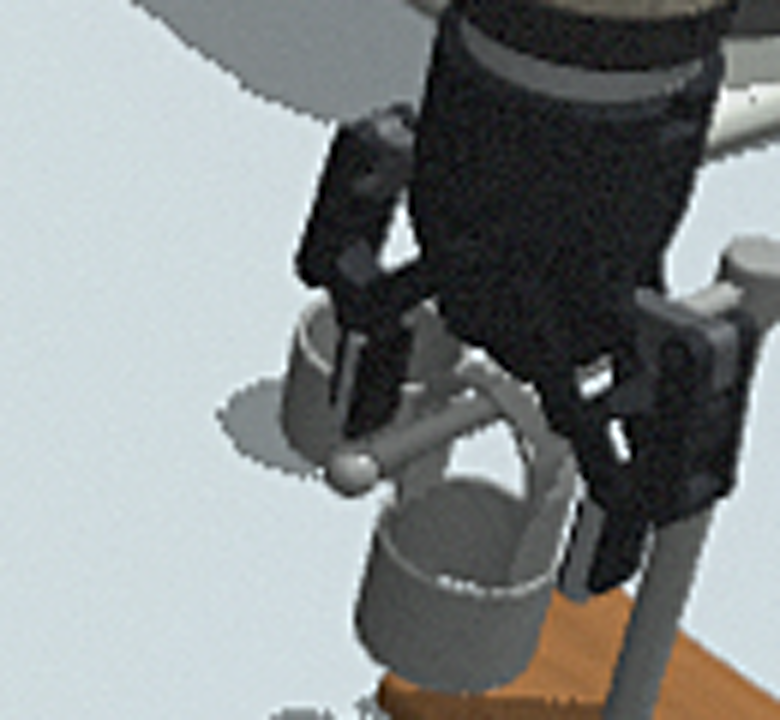

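```bash
python3 - <<'E'
from mv import *
rows([(.6296,.2295,.29,.244),(.6,.12,.29,.9),(.545,-.042,.26,1.697)])
E
```

```text
[-0.1878, -0.0, -0.0, 0.0, 0.0, -0.0] 141 mm 0 deg
[-0.1878, -0.0736, 0.1321, -0.1044, 0.0, -0.0] 181 mm 38 deg
[-0.1478, -0.197, 0.324, -0.2312, 0.0, -0.0] 305 mm 83 deg
```

>>> carry_out(
  series=[
    [[-0.02,0,0,0,0,0],[-0.05,0,0,0,0,0],[-0.09,0,0,0,0,0],[-0.13,0,0,0,0,0],[-0.17,0,0,0,0,0],[-0.188,-0.02,0.035,-0.028,0,0],[-0.188,-0.045,0.08,-0.055,0,0],[-0.188,-0.073,0.132,-0.083,0,0],[-0.18,-0.11,0.19,-0.112,0,0],[-0.17,-0.15,0.24,-0.14,0,0],[-0.16,-0.18,0.29,-0.168,0,0],[-0.148,-0.197,0.324,-0.19,0,0]],
  ],
)

```text
time_s: 13.65
position: [0.5444, -0.0437, 0.2617]
ee_rot: [0.706, 0.046, 0.705, -0.046]
ft_force: [0.3, 0.7, 0.2]
opening: 0.0853
```

```bash
python3 - <<'E'
from look import *
look('f1',(260,150,130,180),(280,150,220,170))
rows([(.545,-.042,.26,1.697),(.545,-.042,.12,1.697)])
s=capture("scene")[:,:,::-1].copy();s=cv2.convertScaleAbs(s,alpha=1.5)
draw("scene",s,[],(390,150,130,120),6,"pics/f2.png")
E
```

```text
scale 0.6779661016949152
13.75 [ 0.5441 -0.0443  0.2607] F [-0.57  0.2   0.97] op 0.0857 q [-0.08  0.17  0.07  1.48 -0.    0.05]
toolx [ 0.    -0.001 -1.   ] yaw 1.436
[0.001, 0.0032, 0.0008, -0.0416, 0.0, 0.0001] 3 mm 15 deg
[0.1877, 0.0033, 0.0007, -0.0416, 0.0, 0.0001] 141 mm 15 deg
```

View pics/f1.png

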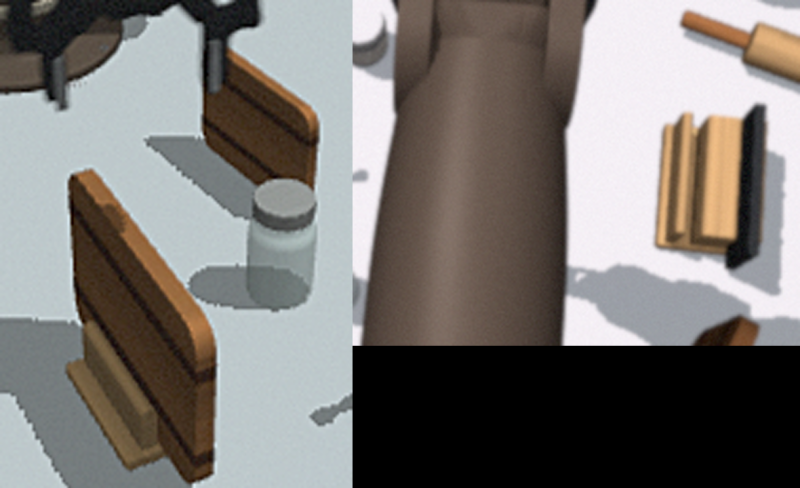

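View pics/f2.png

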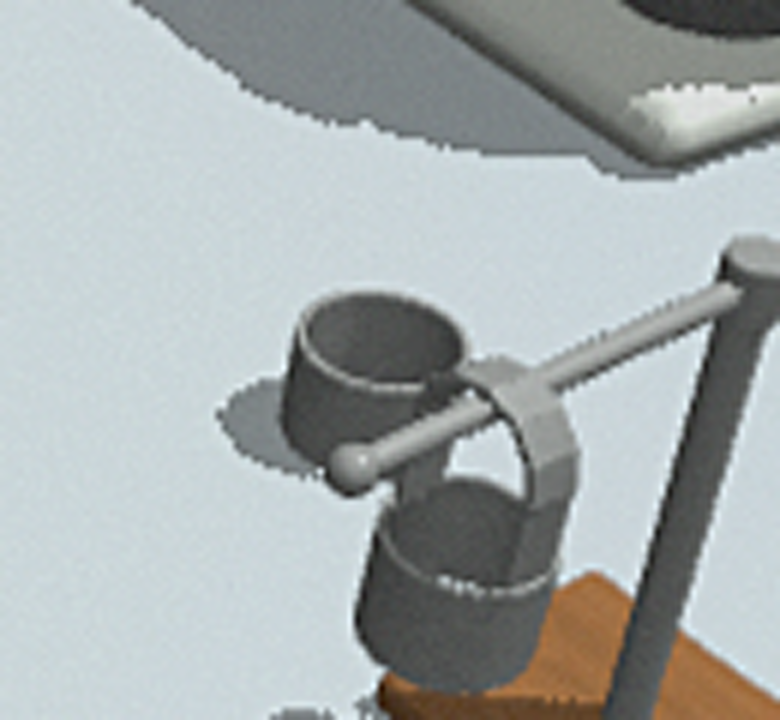

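>>> carry_out(
  series=[
    [[0.005,0.003,0.001,-0.02,0,0],[0.02,0.003,0.001,-0.0416,0,0],[0.05,0.003,0.001,-0.0416,0,0],[0.08,0.003,0.001,-0.0416,0,0],[0.08,0.003,0.001,-0.0416,0,0]],
  ],
)

```text
time_s: 14.42
position: [0.5456, -0.0388, 0.1994]
ee_rot: [0.705, -0.045, 0.706, 0.046]
ft_force: [0.4, 0.2, -0.1]
opening: 0.0856
```

```bash
python3 - <<'E'
from look import *
look('f3',(260,110,130,180),(280,150,220,170))
rows([(.545,-.042,.118,1.697)])
E
```

```text
scale 0.6779661016949152
14.53 [ 0.5466 -0.0392  0.2012] F [-0.59  0.61  0.32] op 0.0855 q [-0.07  0.17 -0.05  1.35  0.   -0.2 ]
toolx [ 0.001  0.    -1.   ] yaw 1.699
[0.111, -0.0035, -0.0027, 0.0004, 0.0001, 0.0] 83 mm 0 deg
```

View pics/f3.png

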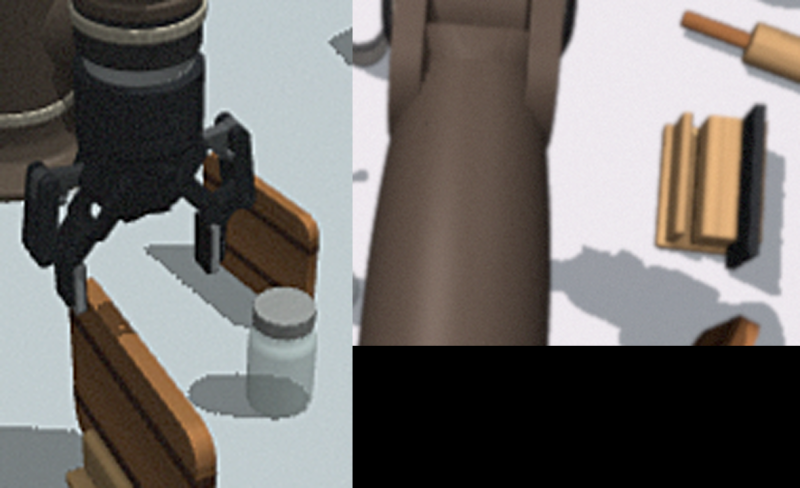

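>>> carry_out(
  series=[
    [[0.015,-0.0035,-0.0027,0,0,0],[0.035,-0.0035,-0.0027,0,0,0],[0.055,-0.0035,-0.0027,0,0,0],[0.075,-0.0035,-0.0027,0,0,0],[0.095,-0.0035,-0.0027,0,0,0],[0.106,-0.0035,-0.0027,0,0,0],[0.11,-0.0035,-0.0027,0,0,0],[0.11,-0.0035,-0.0027,0,0,0]],
  ],
)

```text
time_s: 15.52
position: [0.5445, -0.0428, 0.1177]
ee_rot: [0.706, -0.045, 0.706, 0.045]
ft_force: [-0.2, -0.2, -0.8]
opening: 0.0854
```

```bash
python3 - <<'E'
from look import *
look('f4',(260,130,130,190),(280,150,220,170))
E
```

```text
scale 0.6779661016949152
15.62 [ 0.5447 -0.0428  0.1181] F [-0.15  0.65  0.04] op 0.0857 q [-0.08  0.19 -0.21  1.17  0.   -0.21]
toolx [ 0.001 -0.    -1.   ] yaw 1.699
```

View pics/f4.png

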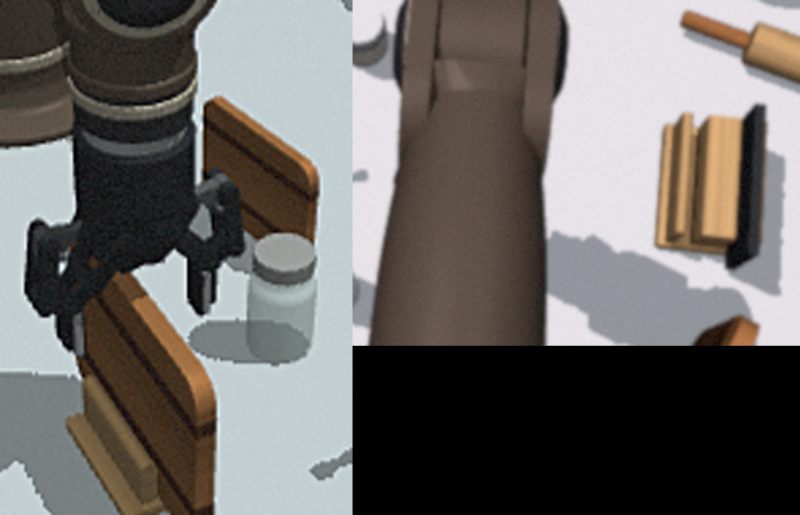

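>>> carry_out(
  series=[
    [[0,0,0,0,0,0],[0,0,0,0,0,0],[0,0,0,0,0,0],[0,0,0,0,0,0],[0,0,0,0,0,0],[0,0,0,0,0,0],[0,0,0,0,0,0],[0,0,0,0,0,0],[0,0,0,0,0,0],[0,0,0,0,0,0]],
  ],
  claw=255,
  squeeze=60,
)

```text
time_s: 16.88
position: [0.5445, -0.0428, 0.1178]
ee_rot: [0.706, -0.045, 0.706, 0.045]
ft_force: [1.3, -1.9, 2.7]
opening: 0.0133
```

>>> carry_out(
  series=[
    [[-0.004,0,0,0,0,0],[-0.012,0,0,0,0,0],[-0.025,0,0,0,0,0],[-0.04,0,0,0,0,0],[-0.06,0,0,0,0,0],[-0.08,0,0,0,0,0],[-0.1,0,0,0,0,0],[-0.12,0,0,0,0,0],[-0.135,0,0,0,0,0],[-0.14,0,0,0,0,0],[-0.14,0,0,0,0,0]],
  ],
)

```text
time_s: 18.25
position: [0.5444, -0.0428, 0.2226]
ee_rot: [0.706, -0.045, 0.706, 0.045]
ft_force: [-0.1, -0.2, -3.3]
opening: 0.0134
```

```bash
python3 - <<'E'
from look import *
s=capture("scene")[:,:,::-1].copy()
p=get_state()["position"];print(proj("scene",p));st()
draw("scene",s,[(board(p[2]-.118+.012),(p[0],p[1],.128),(0,255,0))],(240,90,150,170),3.5,"pics/g1.png")
E
```

```text
[[309.30828922 211.29096341]]
18.3 [ 0.5443 -0.0428  0.2222] F [-1.05 -0.79 -3.49] op 0.0132 q [-0.08  0.17 -0.01  1.39 -0.   -0.21]
toolx [-0.001  0.    -1.   ] yaw 1.699
```

View pics/g1.png

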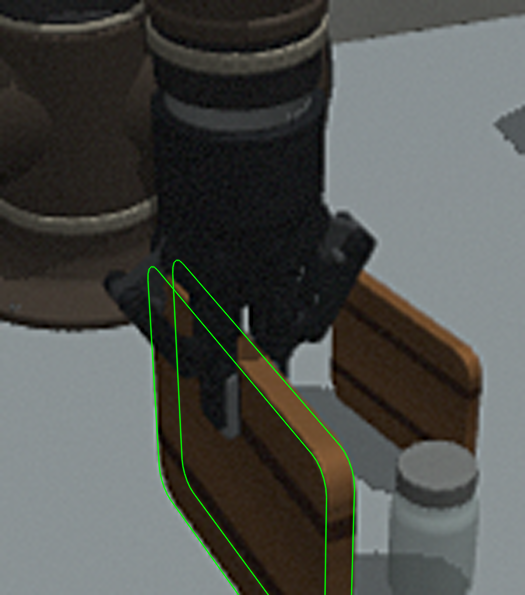

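```bash
python3 - <<'E'
from look import *
s=capture("scene")[:,:,::-1].copy();t=capture("top")[:,:,::-1].copy()
s=cv2.convertScaleAbs(s,alpha=1.6);t=cv2.convertScaleAbs(t,alpha=1.6)
draw("top",t,[],(415,190,80,100),6,"pics/h1.png");draw("scene",s,[],(120,270,90,125),6,"pics/h2.png")
a=cv2.imread("pics/h1.png");b=cv2.imread("pics/h2.png");b=cv2.resize(b,None,fx=.8,fy=.8);o=np.hstack([cv2.copyMakeBorder(a,0,0,0,0,0),b[:600]]) if b.shape[0]==600 else None
print(a.shape,b.shape)
if o is not None: cv2.imwrite("pics/h.png",o[:,:800]); print(o.shape)
cv2.imwrite("pics/h2s.png",b)
E
```

```text
(600, 480, 3) (600, 432, 3)
(600, 912, 3)
```

View pics/h1.png

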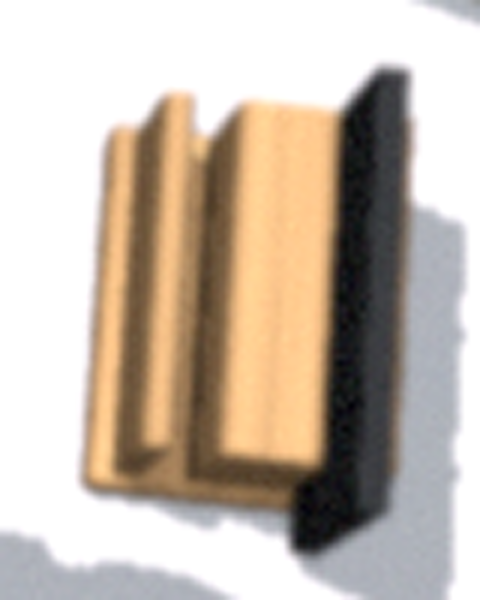

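View pics/h2s.png

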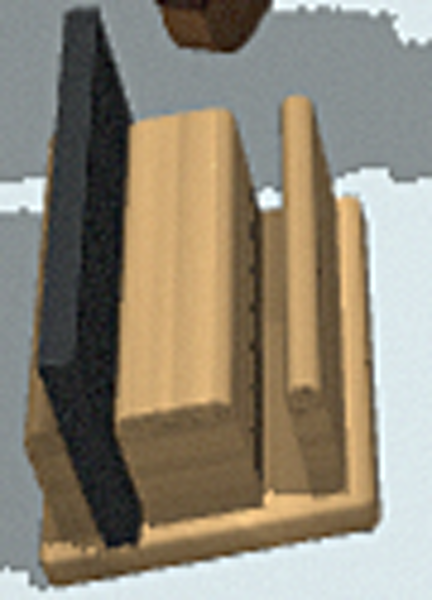

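```bash
cat > fit2.py <<'E'
from h import *
CR["A"]=("top",415,190,6);CR["B"]=("scene",120,270,4.8)
P=[("A",180,95,(.07,.0425,.081)),("A",153,450,(-.07,.0425,.081)),("A",245,104,(.07,.016,.080)),("A",219,457,(-.07,.016,.080)),("A",110,128,(.075,.0575,.02)),("A",86,488,(-.075,.0575,.02)),("A",325,468,(-.07,-.018,.08)),("A",340,112,(.07,-.018,.08)),
("B",297,97,(-.07,.0425,.081)),("B",303,392,(.07,.0425,.081)),("B",132,120,(-.07,-.017,.081)),("B",230,110,(-.07,.018,.080)),("B",118,417,(.07,-.018,.079)),("B",227,403,(.07,.018,.080)),("B",378,497,(.075,.0575,.02)),("B",42,585,(.075,-.0575,0)),("B",357,200,(-.075,.0575,.02))]
for sel in("AB","A","B"):
    Q=[q for q in P if q[0] in sel]; p,r=fit(Q,[.58,-.33,-.1]); print(sel,p.round(4),"slot",W(p,[(0,.028,0)])[0].round(4)); print(r.round(1).tolist())
E
python3 fit2.py
```

```text
AB [ 0.5783 -0.3314 -0.1137] slot [ 0.5815 -0.3036  0.    ]
[[0.0, 0.3], [0.5, 0.1], [0.5, 0.2], [1.1, 0.5], [0.0, -0.3], [-0.4, 0.1], [-1.4, 0.4], [-0.6, 0.6], [-0.3, 0.2], [-0.4, -0.8], [0.4, 0.6], [-0.0, 0.0], [-0.2, 1.5], [0.0, -0.0], [-0.6, 0.8], [1.7, 2.3], [0.8, -1.8]]
A [ 0.579  -0.3316 -0.1104] slot [ 0.5821 -0.3038  0.    ]
[[-0.1, 0.1], [0.6, -0.1], [0.4, -0.0], [1.3, 0.2], [-0.0, -0.5], [-0.3, -0.1], [-1.3, 0.1], [-0.7, 0.3]]
B [ 0.5774 -0.3314 -0.115 ] slot [ 0.5807 -0.3036  0.    ]
[[-0.3, -0.1], [-0.5, -1.2], [0.4, 0.3], [-0.0, -0.3], [-0.3, 1.1], [-0.1, -0.4], [-0.7, 0.4], [1.7, 1.9], [0.8, -2.1]]
```

```bash
python3 - <<'E'
from mv import *
P={n:C[n]["mtx"]@np.c_[C[n]["R"],C[n]["t"]] for n in C}
for a,b in(((143,208),(472,309)),((203,138),(411,430))):
    X=cv2.triangulatePoints(P["scene"],P["top"],np.array(a,float).reshape(2,1),np.array(b,float).reshape(2,1));print((X[:3]/X[3]).ravel().round(3))
rows([(.563,-.17,.222,1.58),(.5815,-.3036,.222,1.4578),(.5815,-.3036,.205,1.4578)])
st()
E
```

```text
[ 0.402 -0.314  0.197]
[ 0.174 -0.177  0.198]
[-0.0001, -0.1715, 0.0033, 0.019, -0.0002, -0.0] 129 mm 7 deg
[-0.0002, -0.3513, 0.0049, 0.0384, -0.0002, -0.0] 264 mm 14 deg
[0.0225, -0.3513, 0.0049, 0.0384, -0.0002, -0.0] 264 mm 14 deg
18.4 [ 0.5441 -0.0427  0.2219] F [ 0.86 -0.32 -3.04] op 0.0133 q [-0.08  0.17 -0.01  1.39 -0.   -0.21]
toolx [-0.001  0.    -1.   ] yaw 1.699
```

>>> carry_out(
  series=[
    [[0,-0.02,0.0003,0.002,0,0],[0,-0.055,0.001,0.006,0,0],[0,-0.1,0.002,0.011,0,0],[0,-0.15,0.003,0.0165,0,0],[0,-0.2,0.0035,0.022,0,0],[0,-0.25,0.004,0.027,0,0],[0,-0.295,0.0045,0.032,0,0],[0,-0.33,0.0049,0.036,0,0],[0,-0.347,0.0049,0.0384,0,0],[0.01,-0.3513,0.0049,0.0384,0,0],[0.0225,-0.3513,0.0049,0.0384,0,0],[0.0225,-0.3513,0.0049,0.0384,0,0]],
  ],
)

```text
time_s: 19.9
position: [0.5812, -0.3024, 0.2044]
ee_rot: [0.705, 0.04, 0.707, -0.039]
ft_force: [-0.3, 0.7, -3.6]
opening: 0.0134
```

```bash
cat > chk.py <<'E'
from look import *
import sys
v=sys.argv[1]
s=capture("scene")[:,:,::-1].copy();t=capture("top")[:,:,::-1].copy();st()
s=cv2.convertScaleAbs(s,alpha=1.5);t=cv2.convertScaleAbs(t,alpha=1.5)
st_=get_state();p=st_["position"];Rm=R0();yw=np.arctan2(Rm[1,1],Rm[0,1])-np.pi/2
L=[(board(p[2]-.1058),(p[0],p[1],yw),(0,255,0)),(rack[1:],(.5783,-.3314,-.1137),(0,0,255))]
draw("scene",s,[],(110,190,130,210),2.8,"pics/_a.png");draw("scene",s,L,(110,190,130,210),2.8,"pics/_b.png")
cv2.imwrite(f"pics/{v}s.png",np.hstack([cv2.imread("pics/_a.png"),cv2.imread("pics/_b.png")]))
draw("top",t,[],(410,170,100,140),4,"pics/_a.png");draw("top",t,L,(410,170,100,140),4,"pics/_b.png")
cv2.imwrite(f"pics/{v}t.png",np.hstack([cv2.imread("pics/_a.png"),cv2.imread("pics/_b.png")]))
E
python3 chk.py i1
```

```text
20.0 [ 0.5817 -0.3027  0.2057] F [-0.07  0.23 -3.03] op 0.0132 q [-0.48  0.38  0.23  1.42  0.   -0.37]
toolx [-0.  0. -1.] yaw 1.459
```

View pics/i1s.png

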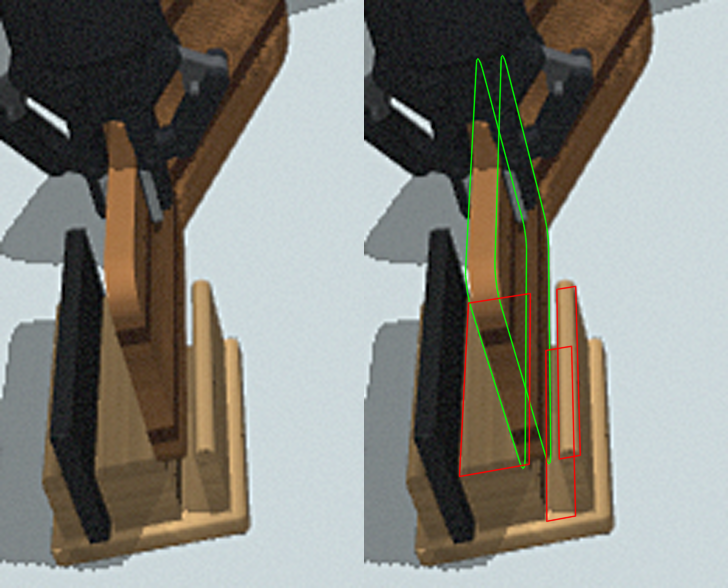

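View pics/i1t.png

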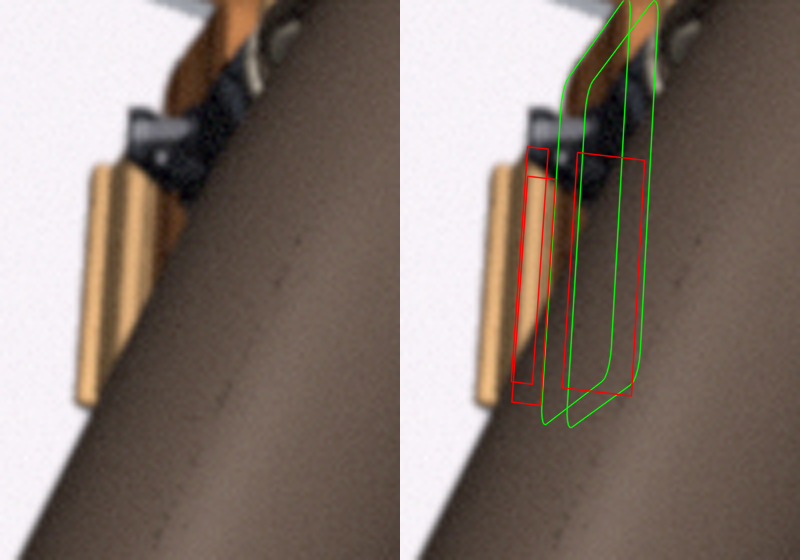

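```bash
python3 - <<'E'
from look import *
s=capture("scene")[:,:,::-1].copy();t=capture("top")[:,:,::-1].copy()
cv2.imwrite("pics/j_s.png",cv2.convertScaleAbs(s,alpha=1.4));cv2.imwrite("pics/j_t.png",cv2.convertScaleAbs(t,alpha=1.4))
print(get_state())
E
```

```text
{'time_s': 20.1, 'qpos': array([-4.80102151e-01,  3.81451503e-01,  2.35431863e-01,  1.42417784e+00,
        2.87625492e-05, -3.68191989e-01]), 'dq': array([-0.00229088,  0.00016959,  0.00573825, -0.00139409, -0.00025839,
        0.00330192]), 'tau': array([-4.59241986e-03, -6.14886904e+01,  3.64518321e+01, -8.94472450e-04,
        9.59919671e-04,  9.25894369e-06]), 'position': array([ 0.58195915, -0.30304022,  0.20620715]), 'ee_rot': array([ 0.70619722,  0.0394677 ,  0.70580293, -0.03962343]), 'ft_force': array([-0.70851433,  0.24443827, -2.64460376]), 'torque': array([-0.06924832, -0.00815127,  0.03210848]), 'opening': 0.01344264450829382}
```

View pics/j_s.png

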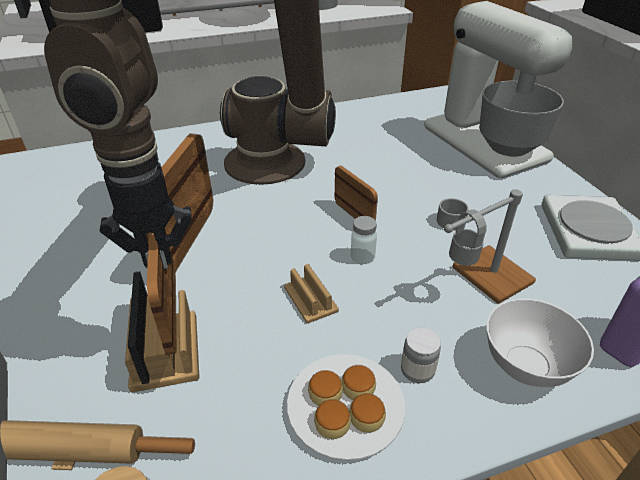

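View pics/j_t.png

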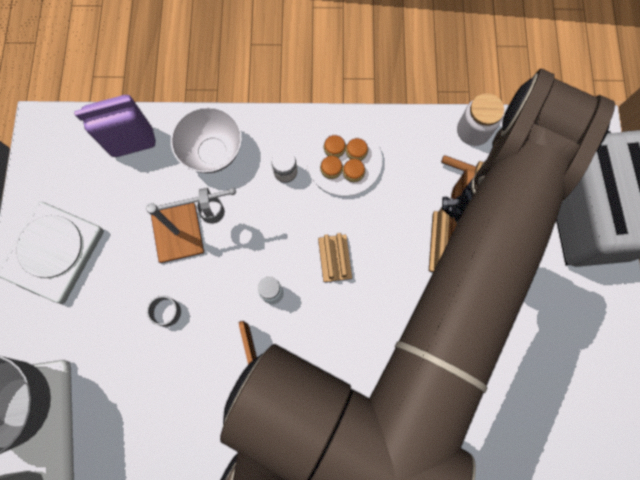

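```bash
python3 - <<'E'
from look import *
s=cv2.imread("pics/j_s.png")
p=np.array([.5818,-.3029,.2058])
L=[(board(p[2]-.1058),(p[0],p[1],-.112),(0,255,0)),(rack[1:],(.5783,-.3314,-.1137),(0,0,255))]
c=(135,285,55,100)
draw("scene",s,[],c,6,"pics/_a.png");draw("scene",s,L,c,6,"pics/_b.png")
cv2.imwrite("pics/k.png",np.hstack([cv2.imread("pics/_a.png"),cv2.imread("pics/_b.png")]))
E
```

```text
(no output)
```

View pics/k.png

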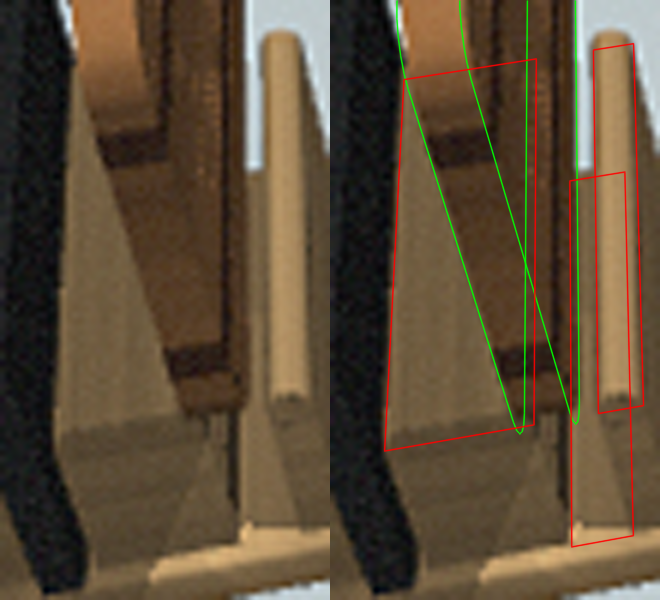

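>>> carry_out(
  series=[
    [[0.005,-0.001,0,0,0,0],[0.012,-0.001,0,0,0,0],[0.019,-0.001,0,0,0,0],[0.026,-0.001,0,0,0,0],[0.033,-0.001,0,0,0,0],[0.04,-0.001,0,0,0,0],[0.04,-0.001,0,0,0,0]],
  ],
)

```text
time_s: 20.98
position: [0.5814, -0.3042, 0.1751]
ee_rot: [0.706, 0.04, 0.706, -0.04]
ft_force: [-0.1, -0.6, -2.9]
opening: 0.0134
```

Bottom edge is about 12 mm into the slot and the force still reads only the board's weight. I'll continue down.

>>> carry_out(
  series=[
    [[0.006,0,0,0,0,0],[0.013,0,0,0,0,0],[0.02,0,0,0,0,0],[0.027,0,0,0,0,0],[0.034,0,0,0,0,0],[0.04,0,0,0,0,0],[0.046,0,0,0,0,0],[0.052,0,0,0,0,0],[0.052,0,0,0,0,0]],
  ],
)

```text
time_s: 22.1
position: [0.5815, -0.3042, 0.1362]
ee_rot: [0.706, 0.04, 0.706, -0.04]
ft_force: [0.6, 0.8, -3.3]
opening: 0.0134
```

```bash
python3 chk.py l1
```

```text
22.2 [ 0.5817 -0.3043  0.1368] F [-0.53 -0.42 -2.18] op 0.0133 q [-0.48  0.39  0.09  1.28  0.   -0.37]
toolx [ 0. -0. -1.] yaw 1.458
```

View pics/l1s.png

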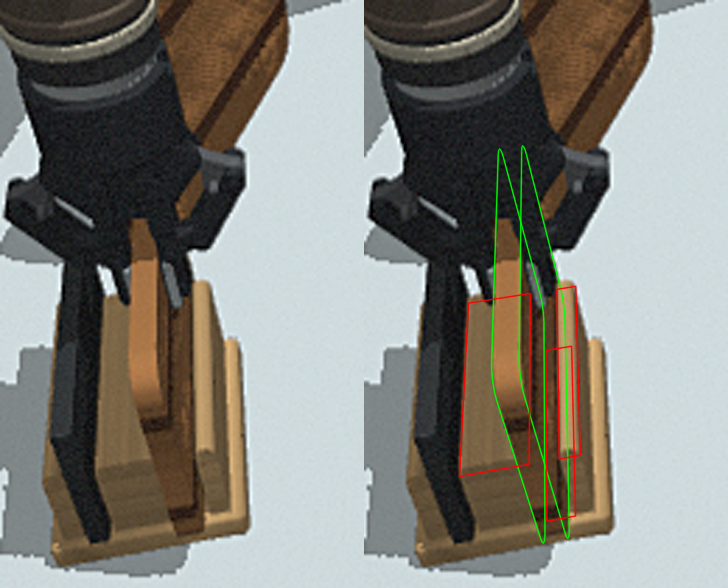

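>>> carry_out(
  series=[
    [[0.003,0,0,0,0,0],[0.006,0,0,0,0,0],[0.009,0,0,0,0,0],[0.0105,0,0,0,0,0],[0.0115,0,0,0,0,0],[0.0125,0,0,0,0,0],[0.0125,0,0,0,0,0]],
  ],
)

```text
time_s: 23.08
position: [0.5817, -0.3043, 0.1273]
ee_rot: [0.706, 0.04, 0.706, -0.04]
ft_force: [-0.0, 0.2, -2.6]
opening: 0.0134
```

>>> carry_out(
  series=[
    [[0.0007,0,0,0,0,0],[0.0014,0,0,0,0,0],[0.002,0,0,0,0,0],[0.002,0,0,0,0,0]],
  ],
)

```text
time_s: 23.58
position: [0.5817, -0.3044, 0.1258]
ee_rot: [0.706, 0.04, 0.706, -0.04]
ft_force: [-0.3, 1.0, -2.4]
opening: 0.0131
```

>>> carry_out(
  series=[
    [[0.0007,0,0,0,0,0],[0.0014,0,0,0,0,0],[0.002,0,0,0,0,0],[0.002,0,0,0,0,0]],
  ],
)

```text
time_s: 24.08
position: [0.5818, -0.3045, 0.1257]
ee_rot: [0.706, 0.04, 0.706, -0.04]
ft_force: [-3.5, 0.8, 5.8]
opening: 0.0134
```

>>> carry_out(
  series=[
    [[-0.001,0,0,0,0,0],[-0.001,0,0,0,0,0]],
  ],
)

```text
time_s: 24.32
position: [0.5818, -0.3044, 0.1258]
ee_rot: [0.706, 0.04, 0.706, -0.04]
ft_force: [-3.2, 1.3, 5.6]
opening: 0.0134
```

>>> carry_out(
  series=[
    [[0,0,0,0,0,0],[0,0,0,0,0,0],[0,0,0,0,0,0],[0,0,0,0,0,0],[0,0,0,0,0,0],[0,0,0,0,0,0],[0,0,0,0,0,0]],
  ],
  claw=140,
  squeeze=20,
)

```text
time_s: 25.2
position: [0.5817, -0.3044, 0.1251]
ee_rot: [0.706, 0.04, 0.706, -0.04]
ft_force: [0.1, 0.5, -0.3]
opening: 0.0385
```

```bash
python3 chk.py m1
```

```text
25.3 [ 0.5817 -0.3043  0.1251] F [-0.3  -0.03 -1.15] op 0.0387 q [-0.48  0.39  0.07  1.25  0.   -0.37]
toolx [-0.  0. -1.] yaw 1.458
```

View pics/m1s.png

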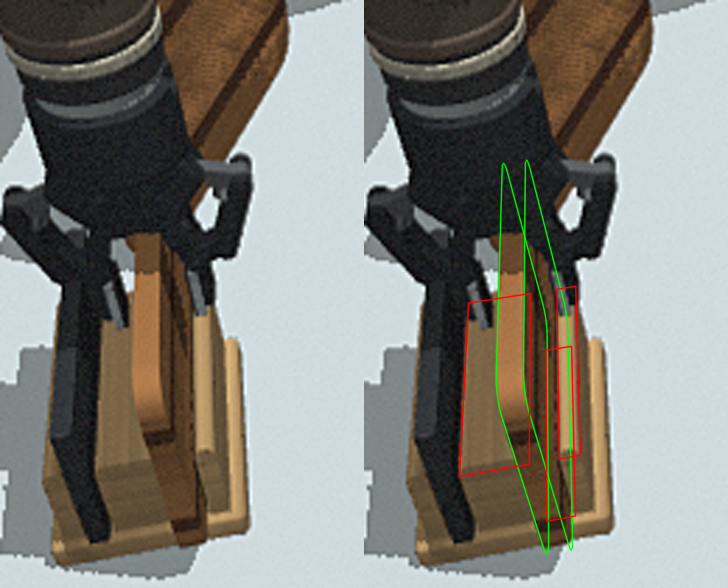

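Both fingers are clear of the board. I'll rise straight up, then swing clear and look.

>>> carry_out(
  series=[
    [[-0.015,0,0,0,0,0],[-0.04,0,0,0,0,0],[-0.07,0,0,0,0,0],[-0.1,0,0,0,0,0],[-0.14,0,0,0,0,0],[-0.18,0,0,0,0,0],[-0.21,0.05,0,0,0,0],[-0.21,0.12,0,0,0,0],[-0.21,0.19,0,0,0,0],[-0.21,0.26,0.05,0,0,0],[-0.21,0.33,0.1,0,0,0],[-0.21,0.35,0.12,0,0,0]],
  ],
)

```text
time_s: 26.8
position: [0.7021, -0.0504, 0.2827]
ee_rot: [0.706, 0.039, 0.706, -0.039]
ft_force: [-0.2, -0.2, 0.9]
opening: 0.0385
```

```bash
python3 - <<'E'
from look import *
s=capture("scene")[:,:,::-1].copy();t=capture("top")[:,:,::-1].copy();st()
s=cv2.convertScaleAbs(s,alpha=1.4);t=cv2.convertScaleAbs(t,alpha=1.4)
cv2.imwrite("pics/n_s.png",s);cv2.imwrite("pics/n_t.png",t)
L=[(board(.02),(.5815,-.304,-.1137),(0,255,0))]
draw("scene",s,L,(100,190,130,210),2.8,"pics/_b.png");draw("top",t,L,(410,150,110,147),4,"pics/_a.png")
cv2.imwrite("pics/n.png",np.hstack([cv2.imread("pics/_a.png"),cv2.imread("pics/_b.png")[:588]])[:588,:800] if False else np.hstack([cv2.imread("pics/_a.png"),cv2.resize(cv2.imread("pics/_b.png"),(360,588))]))
E
```

```text
26.9 [ 0.7022 -0.0511  0.2818] F [-0.44 -0.16 -0.02] op 0.0386 q [-0.07  0.52  0.6   1.66  0.    0.04]
toolx [-0.001  0.    -1.   ] yaw 1.461
```

View pics/n.png

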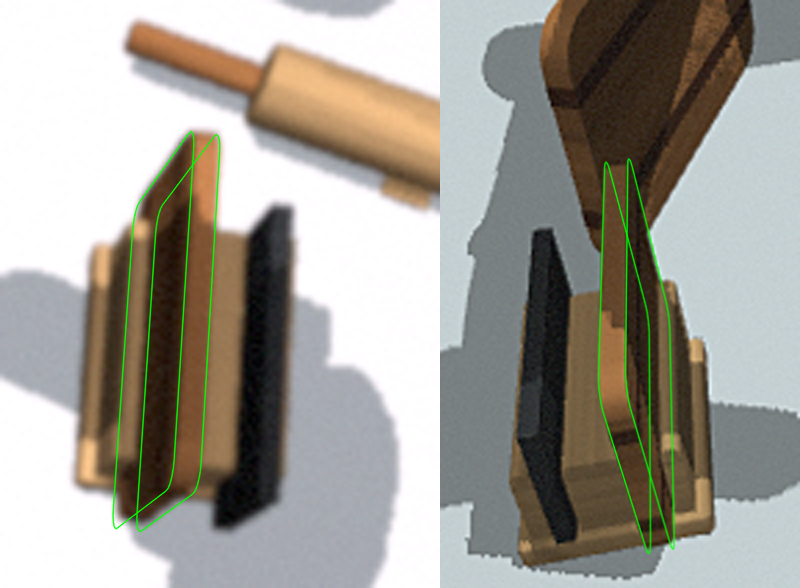

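View pics/n_s.png

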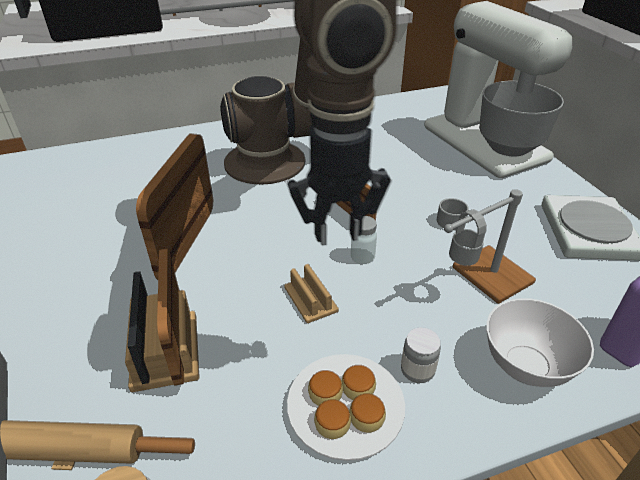

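View pics/n_t.png

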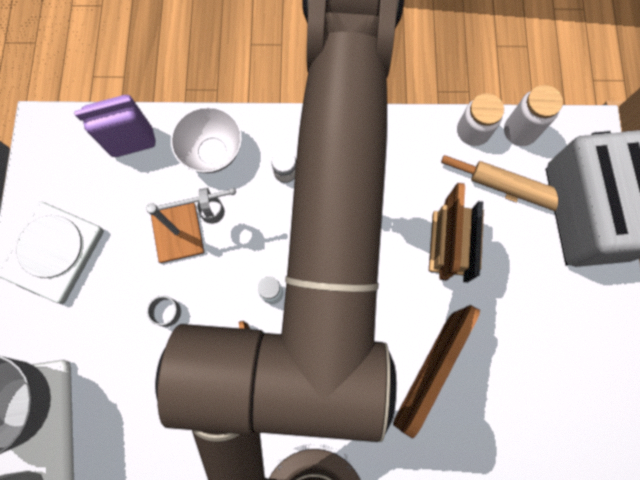

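The board's outline matches the seated, centred model in both views. The cutter hangs on the bar at scene pixel (467,240), and everything else stands where it was.

```bash
python3 -c "
from bench import *
print(finish_job())"
```

```text
the job is handed in; nothing more can be done
None
```

Both jobs are done and handed in at about 27 s of the 64 s allowed.

- **Cutter:** I gripped the strap-handled cutter across its legs, threaded it over the bar's free end and lowered it until the arch touched the bar at about 6 N. After release it hung upright with the bar through the handle, about 20 mm from the bar's middle on the free-end side. It looked the same in the last pictures.
- **Board:** I lifted the middle-sized board from its draining stand and lowered it into the free slot. It touched the floor within 1 mm of the predicted height, at about 6 N, and then I let go. In the last pictures its outline matches the fully seated, centred position to a few millimetres. It may lean a degree or so within the slot's play.

No check failed. The camera estimates differed from each other by only 1–2 mm. Nothing else appears to have moved, though the arm hid the small board and part of the plate in the last top view. The arm was clear of everything when I handed in.

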